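# Load the repair lift, crank it up to the mark and hang up the crank

## Task

With the lift at its bottom position, set every heat-sink module on the bench flat on the lift's deck, inside the rim; then fit the red-tabbed crank fully down on the lift's drive shaft and wind it until the yellow pointer is level with the middle of the red collar on the gauge rod. Then take the crank off and hang it by the eye in its red tab on the yellow peg of the tool stand, leaving the modules flat on the raised deck. Turn the shaft only with the crank, and do not disturb the other things on the bench.

Things in the scene. Friction and masses are not known exactly. Their poses are not given: they have to be found in the camera images.
- module0: heat-sink power module (two or three are on the bench, an absent one gives None): green board 70 x 44 x 6 mm with a finned aluminium heat sink 60 mm long (x), 20 mm wide (y), from 6 to 38 mm above the underside, centred on it; grip the heat sink across its 20 mm width. Small parts stand on the board's corners. Origin: centre of the underside; x along the length, z up. 130 g, give or take
- module1: heat-sink power module (two or three are on the bench, an absent one gives None): green board 70 x 44 x 6 mm with a finned aluminium heat sink 60 mm long (x), 20 mm wide (y), from 6 to 38 mm above the underside, centred on it; grip the heat sink across its 20 mm width. Small parts stand on the board's corners. Origin: centre of the underside; x along the length, z up. 130 g, give or take
- module2: heat-sink power module (two or three are on the bench, an absent one gives None): green board 70 x 44 x 6 mm with a finned aluminium heat sink 60 mm long (x), 20 mm wide (y), from 6 to 38 mm above the underside, centred on it; grip the heat sink across its 20 mm width. Small parts stand on the board's corners. Origin: centre of the underside; x along the length, z up. 130 g, give or take
- deck (a point): centre of the lift's deck surface; moves with the deck. z up; the flat inside is 110 mm along x and 230 mm along y, with a rim 5 mm wide and 8 mm high all round; the surface is 60 mm above the bench with the lift down
- jack: blue body of the screw lift, fixed. Origin on the bench under the deck's centre, with the deck's axes. The blue shaft housing (48 x 48 mm, 120 mm high) stands 165 mm towards -y; a gauge rod of 10 mm diameter, 170 mm high, stands 88 mm towards +x
- lift (a joint): height of the deck above its bottom position (m), 0 at the start. 10 mm per turn of the shaft; it stays where it is left. The travel ends at 85 mm
- pointer (a point): tip of the yellow pointer, 82 mm from the deck's centre towards its +x, beside the gauge rod; it moves with the deck and is level with the deck's surface
- mark: red collar on the gauge rod, 22 mm across and 10 mm high; origin at its middle: this is the set height, 25 to 50 mm above the deck's start
- shaft (a joint): angle of the drive shaft (rad), growing clockwise seen from above, which raises the deck. It is stiff to turn (0.15 N m, 2 to 3 N at the crank's knob) and holds by itself
- seat (a point): point on the upright shaft axis where the crank's origin lies when fully down, 130 mm above the bench; the frame turns with the shaft: z up, x along its cross bar. The shaft is a 17 mm round steel post, tapered at its tip 38 mm above this point; the cross bar, 32 mm long, 8 mm wide and high, has its top 14 mm above this point
- crank: crank, 336 g, standing upright on its hub, balanced. Origin: centre of the hub's underside; x along the arm towards the knob, z up. Hub 48 mm across, 44 mm high; arm 44 to 52 mm up, reaching 83 mm towards x; counterweight 45 mm towards -x, 20 to 46 mm up
- socket (a point): mouth of the hub, 14 mm above the crank's origin, crank's axes: here a 20 mm square socket begins, below it a skirt, 38 mm inside, with two dogs on the y axis, each 10 mm wide along x. They drop beside the shaft's cross bar and drive it: fit with the crank's x along the bar, either way, within 30 degrees. Dogs and bar have free turn of up to 100 degrees
- tab (a point): grip point in the red tab over the hub, 116 mm above the crank's origin, crank's axes. The tab is 50 mm wide along x, 10 mm thick along y, its top 126 mm up, solid from 88 mm up; grip it across its thickness
- eye (a point): centre of the square eye, 32 x 32 mm, in the crank's red tab, 72 mm above the crank's origin; crank's axes, the eye is open along y
- knob_mid (a point): point on the axis of the crank's black knob, 122 mm above the crank's origin, 70 mm from the hub's axis towards x. The knob is an upright cylinder 26 mm across, from 74 to 142 mm above the crank's origin, and spins freely on the arm, so a gripper can hold it without turning while going round. Its frame spins with it
- peg (a point): middle of the stand's peg, 200 mm above the bench; stand's axes. The peg is a yellow 8 mm round bar along x, from the post (45 mm towards +x, 30 mm wide, no higher than the peg) to a free end 47 mm towards -x; the last 12 mm slope up by 8 mm. Bring the eye over the free end towards +x, then lower it 12 mm so that it hangs
- stand: tool stand, fixed: base 90 x 90 mm, a grey post and the yellow peg. Origin on the bench under the front of the post; the peg points towards its -x
- remote: bystander, leave alone: white remote control, 45 x 150 x 20 mm
- motor: bystander, leave alone: white fan motor, 104 mm across, 60 mm high with a 45 mm steel shaft upward
- meter: bystander, leave alone: yellow and grey multimeter lying flat, 150 x 78 x 36 mm
- spool: bystander, leave alone: blue and silver wire spool standing on end, 48 mm across, 38 mm high
- capacitor: bystander, leave alone: black can capacitor standing upright, 40 mm across, 70 mm high
- driver: bystander, leave alone: screwdriver lying flat
Not all that is in view belongs to the job. Leave any turquoise look-alike of the module1 alone. Leave any turquoise look-alike of the module0 alone.

How it is judged:
On the way, in this order (a step that is already met when the one before it is completed fails the run):
1. every module present lies flat on the deck inside the rim, with the lift still at its bottom (raised less than 4 mm) (x of module0 in the frame of deck between -0.055 and 0.055 m and y of module0 in the frame of deck between -0.115 and 0.115 m and z of module0 in the frame of deck between -0.004 and 0.004 m and angle between each of module0, module1, module2's own z axis and vertical below 0.08 rad and x of module1 in the frame of deck between -0.055 and 0.055 m and y of module1 in the frame of deck between -0.115 and 0.115 m and z of module1 in the frame of deck between -0.004 and 0.004 m and x of module2 in the frame of deck between -0.055 and 0.055 m and y of module2 in the frame of deck between -0.115 and 0.115 m and z of module2 in the frame of deck between -0.004 and 0.004 m and value of joint lift below 0.004 m), for 0.2 s.
2. the crank is fitted fully down on the drive shaft, the lift still down (horizontal distance between crank and seat below 0.006 m and z of crank in the frame of seat between -0.006 and 0.006 m and angle between crank's own z axis and vertical below 0.15 rad and value of joint lift below 0.004 m), for 0.2 s.
3. with the crank fitted, the pointer is within 5 mm of the middle of the red collar (horizontal distance between crank and seat below 0.006 m and z of crank in the frame of seat between -0.006 and 0.006 m and angle between crank's own z axis and vertical below 0.15 rad and z of pointer in the frame of mark between -0.005 and 0.005 m), for 0.3 s.
At the end, for the whole second after the job is handed in: Every module present lies flat on the deck inside the rim (within 4 mm, 0.08 rad), the pointer is within 5 mm in height of the red collar's middle, and the crank hangs at rest by its eye on the peg, upright within 0.3 rad (x of module0 in the frame of deck between -0.055 and 0.055 m and y of module0 in the frame of deck between -0.115 and 0.115 m and z of module0 in the frame of deck between -0.004 and 0.004 m and angle between each of module0, module1, module2's own z axis and vertical below 0.08 rad and x of module1 in the frame of deck between -0.055 and 0.055 m and y of module1 in the frame of deck between -0.115 and 0.115 m and z of module1 in the frame of deck between -0.004 and 0.004 m and x of module2 in the frame of deck between -0.055 and 0.055 m and y of module2 in the frame of deck between -0.115 and 0.115 m and z of module2 in the frame of deck between -0.004 and 0.004 m and z of pointer in the frame of mark between -0.005 and 0.005 m and x of eye in the frame of peg between -0.04 and 0.04 m and y of eye in the frame of peg between -0.012 and 0.012 m and z of eye in the frame of peg between -0.02 and -0.005 m and contact force between crank and stand above 1 N and angle between crank's own z axis and vertical below 0.3 rad and linear speed of crank below 0.05 m/s); the robot touches nothing.
It fails at once if the drive shaft is pushed or turned by the gripper itself (more than 5 N) (contact force between any of the fingers, the arm and shaft above 5 N).
It fails at once if a bystander is shifted by more than 6 cm (distance of any of remote, motor, meter, spool, capacitor, driver from where it was at the start of the episode above 0.06 m).
Of module0, module1, module2 only 2 to 3 are there at a start; the rules pass over those that are not, and their reading is None.
At some moment in a run one of module0, module1, module2 may be knocked a few centimetres aside while the robot is not near it.
It also fails if it takes over 210 s, if anything falls off the work surface, if the arm or the gripper's body presses on something with over 40 N, if the wrist force passes 120 N, or if a joint passes its speed limit or range.

## Robot

A 6-joint arm with a two-finger parallel gripper is mounted at the origin on the work surface. World frame = base frame: x ahead of the robot, y to its left, z up, the work surface at z = 0. Lengths are in m, angles in rad, forces in N, time in s.
With the tool pointing down it reaches from about 0.425 to 0.95 m from the base axis. Payload 3.5 kg.
Tool frame: the origin (TCP) lies midway between the tips of the shut fingers; the grasp point (between the pads) lies 19 mm behind it (ctrl.hold_point_z is the distance from the TCP to the grasp point, in m); z points along the fingers, y is the line along which they close (so a half turn about z gives the same grasp; the last joint's range is limited). The gripper opens to 85 mm and grips with 20 to 120 N. Pads are 22 mm wide; open, the fingers measure 114 mm over their backs; the gripper's body (76 mm by 85 mm) begins 54 mm behind the grasp point. The pads swing forward as they close: fully open they stand 13 mm farther back than shut.
Start: joints at [0.999, 0.286, 1.577, -0, 1.279, -0.15], TCP at [0.276, 0.616, 0.231] pointing down, gripper open.
Joint ranges: [-2.77, 2.77], [-0.9, 2.22], [0.21, 2.48], [-1.53, 4.67], [0.24, 2.81], [-2.84, 2.84]. Speed limits (rad/s): [2.79, 2.79, 3.14, 3.14, 3.14, 3.14].

## Interface

Orientations are given as a unit quaternion [x, y, z, w].
In Python, from plant import readout, cams, sign_off, ctrl gives the robot as it stands. The module is installed in compiled form; this text tells all that it offers.
- The arm moves only by the tool step_arm, never from a script. Its argument "increments" is a list of rows, each a list of 2 entries, a list of its own where there are three numbers: the shift along the world's x, y, z in mm, then the turn, a rotation vector about the world's x, y, z in rad. In form: [[[x, y, z], [rx, ry, rz]], ...]. A call has 1 to 8 rows; each row shifts and turns the commanded pose from where the row before left it; what a row does not reach is not made up. A row lasts 1/12 s, in which the tool goes at most 41.7 mm and 7.16 degrees, less where a joint would pass 70% of its speed; a pose out of reach is approached as far as the arm can. A call is refused whole if a number of a shift passes 41.7 or a number of a turn 0.125, either way. A call with a gripper value outside its range is refused whole. "fingers" is the opening, from -1 (shut) to 1 (fully open), set as the call begins (left out, the last holds). The fingers move at their own pace and stop on an object; "grip_force" is the grip in N (left out, the last holds). Time passes only in rows, so rows that do not move let the fingers close. It gives the time, the measured TCP pose, the force, the opening and the grip force at its end, in the units of the state.
- readout.get_state(): the state, without advancing time (a new reading comes with each control period).
- cams.read_camera(name): name is "scene" or "top" or "wrist"; returns the picture (400x640x3 uint8, red, green, blue); there is no depth.
- cams.get_calibration(name): a dict with "fx", "fy", "cx", "cy" (pixels), "eye" and "rotation" of the camera in the world; the wrist camera has in their place "T_tool_cam" (4x4, takes a point from camera to tool coordinates, whose origin is the TCP and whose axes are the flange's). Camera axes: x right, y up, looking along -z (the intrinsics and any distortion apply to the point x, -y, -z); pixel columns grow to the right and rows downward; lengths in m; the calibration is good to about 2 mm. The wrist camera is an equidistant fisheye: a pixel r from the principal point sees the ray r / f radians off the axis. A picture is of the moment at which its call begins: read the wrist's pose just before it. get_calibration takes no time and is no camera call.
- sign_off(): hands the job in; it is judged then, once.
The state is a dict: "time": time; "qpos": joint angles; "dq": joint speeds; "joint_efforts": joint torques, N m; "eef_pos": TCP position; "tcp_rot": TCP orientation; "contact_force": force on the tool from outside, world axes, zero at the start; "wrist_torque": the same for the moment, N m; "opening": opening from 0.0 (shut) to 1.0 (fully open); "finger_force": force on a finger pad.
Only numpy, scipy, OpenCV 4.12 (cv2) and the standard library are available. Lean on these libraries where they do the work, as an engineer would, in place of code of your own. Each camera call takes 0.05 s, during which the arm holds its last target. There are 200 camera calls.

## Working session

There is one attempt and no reset: what is moved stays moved. The work goes in short steps, Python scripts to look and compute and a tool call to move; the robot and the scene stay as the last step left them, time stands still between calls to the robot, and variables do not carry over. Pictures are saved under pics/ and viewed, at most 14 in all, crops included, and the job is handed in when it is done.

Besides the shell and the picture viewer there is one more tool, called after "Request:" as name([rows], argument=value, ...), one row to a line, values as JSON. step_arm: Moves the arm, as the interface text tells. Its arguments: {"type":"object","properties":{"increments":{"type":"array","items":{"type":"array"}},"fingers":{"type":"number"},"grip_force":{"type":"number"}},"required":["increments"]}

```bash
mkdir -p pics
python3 - <<'E'
from plant import readout,cams,ctrl
import cv2,numpy as np
s=readout.get_state();print({k:np.round(v,3).tolist() for k,v in s.items()},ctrl.hold_point_z)
for n in ['scene','top','wrist']:
    c=cams.get_calibration(n);print(n,{k:np.round(v,4).tolist() for k,v in c.items() if not isinstance(v,str)})
    cv2.imwrite(f'pics/{n}0.png',cams.read_camera(n)[:,:,::-1])
E
```

```text
{'time': 0.0, 'qpos': [0.999, 0.287, 1.578, -0.0, 1.279, -0.15], 'dq': [0.0, 0.001, -0.001, -0.0, 0.001, 0.001], 'joint_efforts': [-0.001, -40.598, -29.263, -0.0, 0.006, -0.0], 'eef_pos': [0.276, 0.615, 0.23], 'tcp_rot': [0.209, 0.978, -0.001, -0.0], 'contact_force': [-0.444, 0.773, 1.199], 'wrist_torque': [0.051, 0.013, 0.046], 'finger_force': 0.0, 'opening': 0.997} 0.0187
scene {'fx': 372.3569, 'fy': 372.3569, 'cx': 324.3339, 'cy': 199.6318, 'eye': [0.9669, 0.2102, 0.9908], 'rotation': [0.1577, 0.2146, 0.7596, 0.5934]}
top {'fx': 476.4394, 'fy': 476.4394, 'cx': 320.4741, 'cy': 196.8818, 'eye': [0.2184, 0.0635, 1.527], 'rotation': [0.0648, -0.0639, -0.6999, 0.7084]}
wrist {'fx': 309.7069, 'fy': 309.7069, 'cx': 320.0731, 'cy': 198.1522, 'T_tool_cam': [[-0.0009, 0.9586, 0.2846, 0.0722], [1.0, 0.001, -0.0002, -0.0001], [-0.0005, 0.2846, -0.9586, -0.1428], [0.0, 0.0, 0.0, 1.0]]}
```

View pics/scene0.png

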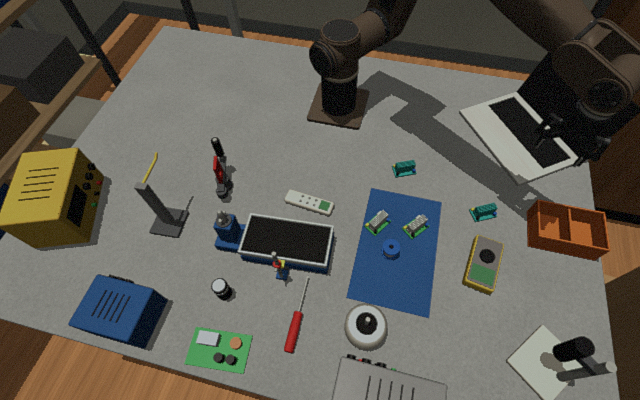

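View pics/top0.png

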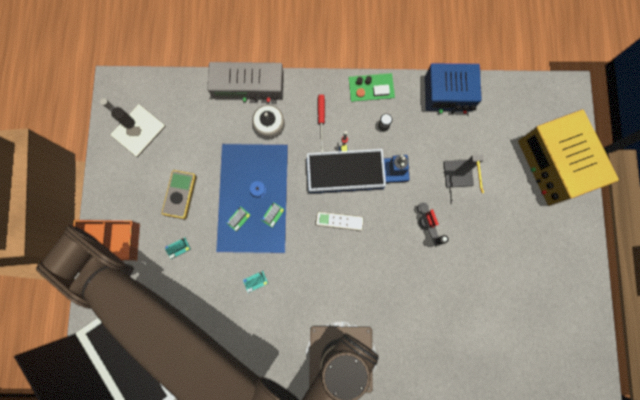

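The scene picture shows two green modules on the blue mat at (376,222) and (415,225), with turquoise look-alikes at (404,168) and (484,212). The lift is at (288,240), the crank at (220,175) and the stand at (165,210). The top picture shows the modules at (238,218) and (273,214), the deck at (346,170), the crank at (430,222) and the peg at (480,175).

```bash
cat > h.py <<'E'
from plant import readout,cams,ctrl
import cv2,numpy as np
from scipy.spatial.transform import Rotation as R
def pose(n,st=None):
    c=cams.get_calibration(n)
    if n=='wrist':
        st=st or readout.get_state();T=np.array(c['T_tool_cam']);Rt=R.from_quat(st['tcp_rot']).as_matrix()
        return c,Rt@T[:3,:3],np.array(st['eef_pos'])+Rt@T[:3,3]
    return c,R.from_quat(c['rotation']).as_matrix(),np.array(c['eye'])
def ray(n,u,v,st=None):
    c,M,e=pose(n,st);x=(u-c['cx'])/c['fx'];y=(v-c['cy'])/c['fy']
    if n=='wrist':
        r=np.hypot(x,y)+1e-12;d=np.array([x/r*np.sin(r),-y/r*np.sin(r),-np.cos(r)])
    else: d=np.array([x,-y,-1.])
    return e,M@(d/np.linalg.norm(d))
def plane(n,u,v,z,st=None):
    e,d=ray(n,u,v,st);return e+d*(z-e[2])/d[2]
def proj(n,p,st=None):
    c,M,e=pose(n,st);q=M.T@(np.array(p)-e);x,y,z=q[0],-q[1],-q[2]
    if n=='wrist':
        r=np.hypot(x,y)+1e-12;t=np.arctan2(r,z);x,y=x/r*t,y/r*t
    else:x,y=x/z,y/z
    return np.array([c['cx']+c['fx']*x,c['cy']+c['fy']*y])
def tri(obs):
    A=np.zeros((3,3));b=np.zeros(3)
    for o in obs:
        e,d=ray(*o);P=np.eye(3)-np.outer(d,d);A+=P;b+=P@e
    return np.linalg.solve(A,b)
def mask(im,lo,hi):
    h=cv2.cvtColor(im,cv2.COLOR_RGB2HSV);return cv2.inRange(h,np.array(lo),np.array(hi))
def blobs(m,amin=20):
    n,l,s,c=cv2.connectedComponentsWithStats(m)
    return [(s[i,4],c[i].round(1),s[i,:4],l==i) for i in range(1,n) if s[i,4]>=amin]
def snap(n,name=None):
    st=readout.get_state();im=cams.read_camera(n)
    if name:cv2.imwrite(f'pics/{name}.png',im[:,:,::-1])
    return st,im
E
python3 - <<'E'
from h import *
print(cams.get_calibration('top').keys())
ims={n:cv2.imread(f'pics/{n}0.png')[:,:,::-1].copy() for n in('scene','top')}
for n,im in ims.items():
    for nm,lo,hi in [('green',(45,80,40),(75,255,255)),('turq',(78,80,40),(95,255,255)),('red',(0,150,60),(6,255,255)),('yel',(22,120,80),(32,255,255))]:
        for a,c,b,_ in blobs(mask(im,lo,hi),12): print(n,nm,a,c,b.tolist(),plane(n,*c,0.0).round(3))
s=cv2.resize(ims['scene'][130:310,130:345],None,fx=3.6,fy=3.3,interpolation=cv2.INTER_CUBIC)
cv2.imwrite('pics/c1.png',s[:,:,::-1])
E
```

```text
dict_keys(['fx', 'fy', 'cx', 'cy', 'eye', 'rotation'])
scene green 64 [323.9 205.1] [319, 201, 11, 9] [0.416 0.053 0.   ]
scene green 18 [ 93.1 204.3] [91, 203, 5, 4] [ 0.583 -0.645  0.   ]
scene green 99 [378.1 227.7] [365, 221, 26, 15] [0.452 0.228 0.   ]
scene green 99 [415.7 231.3] [402, 225, 27, 14] [0.438 0.337 0.   ]
scene green 348 [482.1 273.9] [470, 263, 25, 23] [0.524 0.53  0.   ]
scene green 1682 [218.7 351.5] [184, 327, 68, 47] [ 0.888 -0.098  0.   ]
scene turq 267 [403.8 168. ] [392, 160, 24, 17] [0.219 0.271 0.   ]
scene turq 310 [483.7 211.7] [469, 203, 28, 19] [0.323 0.528 0.   ]
scene red 43 [214.7 162.6] [213, 156, 4, 14] [ 0.344 -0.339  0.   ]
scene red 16 [220.3 173.7] [219, 171, 4, 7] [ 0.381 -0.303  0.   ]
scene red 23 [275.5 264.6] [273, 261, 8, 7] [ 0.635 -0.031  0.   ]
scene red 356 [292.7 331.9] [284, 311, 18, 42] [0.798 0.068 0.   ]
scene yel 4078 [ 37.9 186.5] [0, 148, 78, 78] [ 0.567 -0.856  0.   ]
scene yel 86 [149.9 167.8] [142, 152, 15, 31] [ 0.414 -0.539  0.   ]
scene yel 249 [478.6 269. ] [464, 235, 39, 57] [0.512 0.52  0.   ]
scene yel 25 [282.3 26
[... 464 characters left out ...]
15.5] [273, 207, 9, 16] [0.437 0.206 0.   ]
top green 54 [242.7 219.5] [238, 209, 10, 18] [0.422 0.317 0.   ]
top turq 13 [267.1 210.1] [264, 205, 8, 12] [0.454 0.24  0.   ]
top turq 231 [177.1 247.2] [166, 238, 23, 18] [0.331 0.523 0.   ]
top turq 247 [255.1 280.8] [244, 272, 23, 18] [0.228 0.27  0.   ]
top red 149 [320.7 108. ] [318, 95, 6, 28] [0.805 0.07  0.   ]
top red 104 [431.5 218.5] [427, 210, 11, 16] [ 0.433 -0.293  0.   ]
top yel 3936 [577.5 153.1] [538, 110, 80, 87] [ 0.658 -0.783 -0.   ]
top yel 16 [343.7 147.2] [342, 145, 4, 5] [ 0.669 -0.008  0.   ]
top yel 58 [479.3 175.4] [476, 162, 7, 31] [ 0.578 -0.454  0.   ]
top yel 94 [188.7 197.3] [180, 175, 15, 44] [0.493 0.496 0.   ]
```

View pics/c1.png

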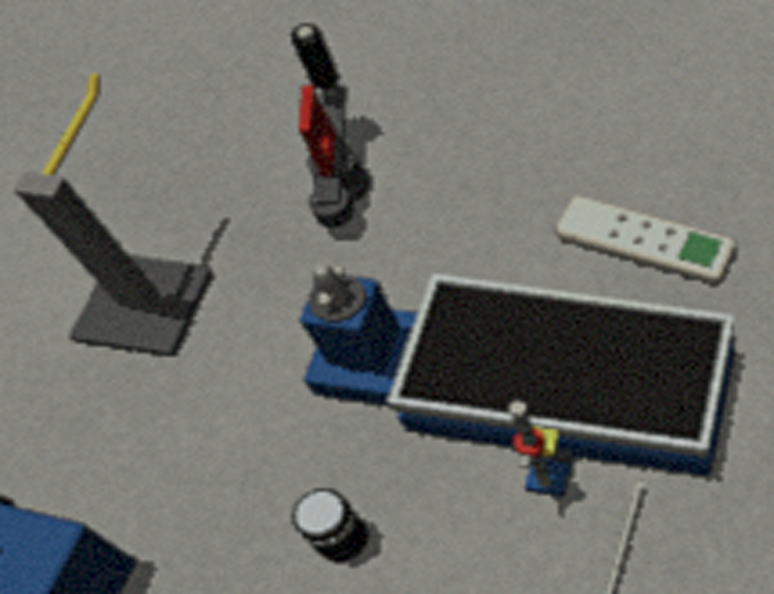

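The crop shows the crank upright with its knob towards the robot and its red tab at about scene (218,167). The peg's free end points towards the robot at scene (156,152). The shaft is at scene (220,213), and the gauge rod with its collar at (277,263). Next I look at the modules from the wrist.

Request:
step_arm([
  [[20,-40,5],[0,0,0]],
  [[20,-40,5],[0,0,0]],
  [[20,-40,5],[0,0,0]],
  [[20,-40,5],[0,0,0]],
  [[20,-40,5],[0,0,0]],
  [[20,-40,5],[0,0,0]],
  [[20,-40,5],[0,0,0]],
  [[20,-40,5],[0,0,0]],
], fingers=1)

```text
time: 0.82
eef_pos: [0.4247, 0.3176, 0.2684]
tcp_rot: [0.209, 0.978, -0.0, -0.0]
contact_force: [-0.3, 0.2, -0.0]
opening: 1.003
finger_force: 0.0
```

Request:
step_arm([
  [[10,-15,5],[0,0,0]],
  [[0,0,0],[0,0,0]],
  [[0,0,0],[0,0,0]],
])

```text
time: 1.07
eef_pos: [0.4349, 0.3039, 0.2735]
tcp_rot: [0.211, 0.978, 0.0, -0.0]
contact_force: [0.0, 0.6, 0.1]
opening: 0.999
finger_force: 0.0
```

Run:
```python
from h import *
import pickle
st,im=snap('wrist','w1');pickle.dump(st,open('w1.pkl','wb'));print(st['eef_pos'],st['tcp_rot'])
```

```text
[0.43486916 0.30387117 0.27346885] [ 2.10579952e-01  9.77576588e-01  3.11105731e-04 -4.60836242e-05]
```

View pics/w1.png

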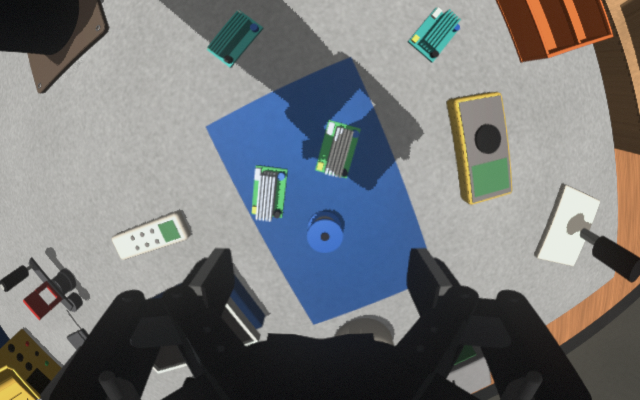

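The wrist picture shows exactly two green modules, at (269,193) and (338,150). The look-alikes are well away from them, and the spool is at (325,232).

Run:
```python
from h import *
import pickle
st=pickle.load(open('w1.pkl','rb'));im=cv2.imread('pics/w1.png')[:,:,::-1].copy()
for (u,v) in [(269,193),(338,150)]:
    W=np.zeros(im.shape[:2],np.uint8);cv2.circle(W,(u,v),40,255,-1)
    g=mask(im,(42,90,30),(80,255,255))&W; w=mask(im,(0,0,110),(179,60,255))&W
    w=w&cv2.dilate(g,np.ones((3,3)),iterations=8)
    for nm,m,z in(('green',g,.006),('fins',w,.038)):
        m=cv2.morphologyEx(m,cv2.MORPH_CLOSE,np.ones((3,3)))
        B=max(blobs(m),key=lambda b:b[0]);ys,xs=np.nonzero(B[3])
        P=np.array([plane('wrist',x,y,z,st)[:2] for x,y in zip(xs,ys)])*1000
        r=cv2.minAreaRect(P.astype(np.float32));bx=cv2.boxPoints(r);d=bx[1]-bx[0];d2=bx[2]-bx[1];L=d if np.hypot(*d)>np.hypot(*d2) else d2
        print(nm,len(xs),np.round(r[0],1),np.round(r[1],1),'yaw',np.degrees(np.arctan2(L[1],L[0])).round(1),'pca',np.degrees(np.arctan2(*np.linalg.eigh(np.cov(P.T))[1][::-1,1])).round(1),P.mean(0).round(1))
c=cv2.resize(im[100:240,230:400],None,fx=4,fy=4,interpolation=cv2.INTER_CUBIC);cv2.imwrite('pics/c2.png',c[:,:,::-1])
```

```text
green 397 [443.4 239.1] [36.8 80.2] yaw -3.1 pca 165.0 [442.6 236.7]
fins 748 [436.9 222.8] [27.  68.3] yaw -31.6 pca 152.1 [436.4 224.8]
green 406 [427.3 332.4] [43.1 69.9] yaw -39.4 pca 125.1 [417.7 325.3]
fins 889 [422.4 330. ] [32.3 64.3] yaw -37.4 pca 149.5 [423.4 333.4]
```

View pics/c2.png

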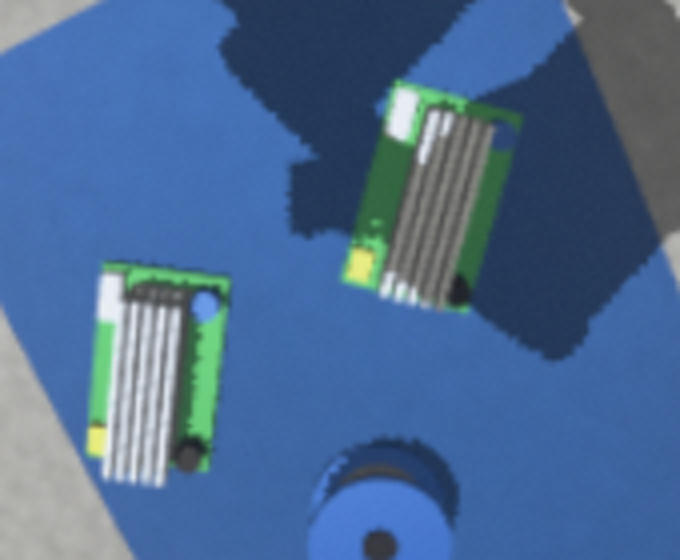

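Close up, module A (left) has board corners at crop (103,262), (231,275), (210,472) and (88,455). Module B's are at (395,78), (523,115), (468,312) and (343,282). Both stand flat.

Run:
```python
from h import *
import pickle
st=pickle.load(open('w1.pkl','rb'))
for nm,cs,fs in [('A',[(103,262),(231,275),(210,472),(88,460)],[(122,290),(186,290),(165,485),(103,480)]),('B',[(395,78),(523,115),(468,312),(343,282)],[(432,105),(493,125),(445,307),(382,295)])]:
    for L,z in((cs,.006),(fs,.038)):
        P=np.array([plane('wrist',x/4+230,y/4+100,z,st)[:2] for x,y in L])*1000
        d=(P[2]+P[3]-P[0]-P[1])/2
        print(nm,z,P.mean(0).round(1),'len',np.hypot(*d).round(1),'w',np.hypot(*(P[1]-P[0])).round(1),np.hypot(*(P[2]-P[3])).round(1),'yaw',np.degrees(np.arctan2(d[1],d[0])).round(1))
print(st['eef_pos'],R.from_quat(st['tcp_rot']).as_matrix().round(3).tolist())
# lift geometry from scene/top
t=cv2.imread('pics/top0.png')[:,:,::-1].copy();c=cv2.resize(t[130:260,300:500],None,fx=4,fy=4,interpolation=cv2.INTER_CUBIC);cv2.imwrite('pics/c3.png',c[:,:,::-1])
```

```text
A 0.006 [443.4 222.9] len 71.8 w 44.3 44.2 yaw -32.0
A 0.038 [441.4 224.5] len 65.3 w 20.5 20.9 yaw -33.0
B 0.006 [428.3 333.4] len 70.1 w 44.1 43.7 yaw -38.6
B 0.038 [427.6 333.6] len 60.0 w 19.6 20.1 yaw -38.3
[0.43486916 0.30387117 0.27346885] [[-0.911, 0.412, 0.0], [0.412, 0.911, 0.001], [0.0, 0.001, -1.0]]
```

View pics/c3.png

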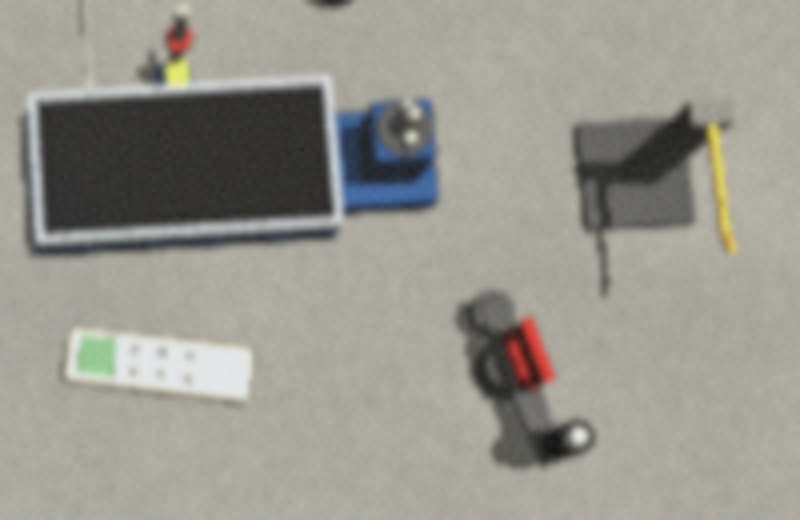

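The top crop shows the deck's rim corners at (30,95), (330,78), (343,225) and (35,245). The shaft is at about (405,115), the crank's hub near (495,375), its tab at (528,352) and its knob at (575,437). The peg runs from (712,125) to (732,250).

Request:
step_arm([
  [[2.5,-27,-20],[0,0,-0.047]],
  [[2.5,-27,-20],[0,0,-0.047]],
  [[2.6,-26.4,-20],[0,0,-0.047]],
  [[0,0,-35],[0,0,0]],
  [[0,0,-35],[0,0,0]],
  [[0,0,-35],[0,0,0]],
  [[0,0,0],[0,0,0]],
  [[0,0,0],[0,0,0]],
])

```text
time: 1.78
eef_pos: [0.4397, 0.2248, 0.1063]
tcp_rot: [0.277, 0.961, -0.001, -0.003]
contact_force: [0.7, 1.3, 1.3]
opening: 1.002
finger_force: 0.0
```

Run:
```python
from h import *
P=np.array([plane('top',300+x/4,130+y/4,.068)[:2] for x,y in [(30,95),(330,78),(343,225),(35,245)]])*1000
print(P.round(1).tolist(),P.mean(0).round(1),[np.hypot(*(P[i]-P[i-1])).round(1) for i in range(4)])
d=(P[0]+P[3]-P[1]-P[2]);yaw=np.degrees(np.arctan2(d[1],d[0]))-90;print('jack yaw',yaw.round(2))
c,s=np.cos(np.radians(yaw)),np.sin(np.radians(yaw));y=np.array([-s,c]);x=np.array([c,s])
print('shaft',(P.mean(0)-165*y).round(1),'rod',(P.mean(0)+88*x).round(1))
P=np.array([plane('scene',130+x/3.6,130+y/3.3,.068)[:2] for x,y in [(735,317),(437,277),(392,403),(708,448)]])*1000
print(P.round(1).tolist(),P.mean(0).round(1))
d=(P[0]+P[3]-P[1]-P[2]);print('jack yaw',(np.degrees(np.arctan2(d[1],d[0]))-90).round(2))
```

```text
[[625.6, 109.7], [642.5, -128.0], [523.5, -136.8], [504.7, 103.7]] [574.1 -12.9] [np.float64(121.1), np.float64(238.2), np.float64(119.2), np.float64(241.2)]
jack yaw 4.27
shaft [ 586.4 -177.4] rod [661.8  -6.3]
[[511.6, 108.2], [530.2, -128.4], [648.1, -121.0], [628.9, 116.2]] [579.7  -6.3]
jack yaw 4.56
```

Request:
step_arm([
  [[2.8,-1.3,-24],[0,0,-0.005]],
  [[0,0,-25],[0,0,0]],
  [[0,0,-25],[0,0,0]],
  [[0,0,-20],[0,0,0]],
  [[0,0,0],[0,0,0]],
  [[0,0,0],[0,0,0]],
])

```text
time: 2.28
eef_pos: [0.4459, 0.2238, 0.016]
tcp_rot: [0.28, 0.96, 0.0, 0.001]
contact_force: [0.4, 0.7, 0.8]
opening: 1.0
finger_force: 0.0
```

Request:
step_arm([
  [[0,0,0],[0,0,0]],
  [[0,0,0],[0,0,0]],
  [[0,0,0],[0,0,0]],
  [[0,0,0],[0,0,0]],
  [[0,0,0],[0,0,0]],
  [[0,0,0],[0,0,0]],
], fingers=-1, grip_force=40)

```text
time: 2.78
eef_pos: [0.4455, 0.223, 0.0152]
tcp_rot: [0.28, 0.96, 0.0, 0.001]
contact_force: [0.7, 0.9, -0.4]
opening: 0.228
finger_force: 40.0
```

Request:
step_arm([
  [[0,0,30],[0,0,0]],
  [[0,0,38],[0,0,0.05]],
  [[5,-10,37],[0,0,0.07]],
  [[16,-32,10],[0,0,0.09]],
  [[16,-34,0],[0,0,0.09]],
  [[16,-34,0],[0,0,0.09]],
  [[16,-34,0],[0,0,0.09]],
  [[16,-34,0],[0,0,0.09]],
])

```text
time: 3.45
eef_pos: [0.53, 0.0432, 0.1293]
tcp_rot: [-0.003, 1.0, 0.0, -0.0]
contact_force: [1.7, -0.3, -1.6]
opening: 0.225
finger_force: 40.1
```

Request:
step_arm([
  [[16,-34,0],[0,0,0.074]],
  [[16,-34,0],[0,0,0]],
  [[18,-36,0],[0,0,0]],
  [[0,0,0],[0,0,0]],
  [[0,0,0],[0,0,0]],
])

```text
time: 3.87
eef_pos: [0.5801, -0.0611, 0.1289]
tcp_rot: [-0.036, 0.999, 0.0, -0.0]
contact_force: [-0.1, 0.7, -1.6]
opening: 0.226
finger_force: 40.1
```

Run:
```python
from h import *
st,im=snap('scene','s2');print(st['eef_pos'],R.from_quat(st['tcp_rot']).as_matrix()[:2,1],st['opening'],st['qpos'])
c=cv2.resize(im[150:300,200:450],None,fx=3.2,fy=3.2);cv2.imwrite('pics/s2c.png',c[:,:,::-1])
```

```text
[ 0.58009046 -0.06106216  0.12891145] [-0.07250383  0.99736802] 0.226014924351742 [-2.78822446e-01  1.92561207e-01  1.88709334e+00  2.32878435e-04
  1.06279760e+00 -1.92229983e+00]
```

View pics/s2c.png

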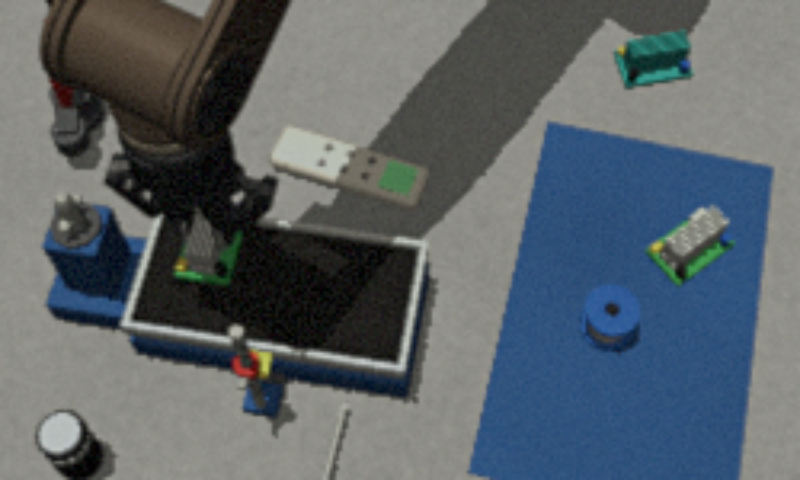

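Module A is held above the deck and level, at crop (208,255). I lower it and let go.

Request:
step_arm([
  [[0,0,-25],[0,0,0]],
  [[0,0,-15],[0,0,0]],
  [[0,0,-8],[0,0,0]],
  [[0,0,-4],[0,0,0]],
  [[0,0,-1],[0,0,0]],
  [[0,0,0],[0,0,0]],
])

```text
time: 4.42
eef_pos: [0.5801, -0.0586, 0.0769]
tcp_rot: [-0.039, 0.999, -0.0, 0.0]
contact_force: [0.6, -0.3, -1.8]
opening: 0.227
finger_force: 40.1
```

Request:
step_arm([
  [[0,0,0],[0,0,0]],
  [[0,0,0],[0,0,0]],
])

```text
time: 4.58
eef_pos: [0.5806, -0.0592, 0.0775]
tcp_rot: [-0.038, 0.999, -0.0, 0.001]
contact_force: [-0.4, -0.3, -1.2]
opening: 0.226
finger_force: 40.1
```

Request:
step_arm([
  [[0,0,-1.5],[0,0,0]],
  [[0,0,-1],[0,0,0]],
  [[0,0,0],[0,0,0]],
])

```text
time: 4.83
eef_pos: [0.5806, -0.0594, 0.0752]
tcp_rot: [-0.038, 0.999, -0.0, 0.001]
contact_force: [-1.3, 1.2, 4.8]
opening: 0.227
finger_force: 40.7
```

Request:
step_arm([
  [[0,0,0],[0,0,0]],
  [[0,0,0],[0,0,0]],
  [[0,0,0],[0,0,0]],
  [[0,0,0],[0,0,0]],
  [[0,0,10],[0,0,0]],
  [[0,0,35],[0,0,0]],
  [[0,0,38],[0,0,0]],
  [[0,0,38],[0,0,0]],
], fingers=1)

```text
time: 5.5
eef_pos: [0.5792, -0.059, 0.1961]
tcp_rot: [-0.038, 0.999, 0.0, -0.001]
contact_force: [0.7, -0.7, 0.6]
opening: 0.999
finger_force: 0.0
```

Request:
step_arm([
  [[-10,30,10],[0,0,-0.08]],
  [[-13,36,0],[0,0,-0.1]],
  [[-13,36,0],[0,0,-0.1]],
  [[-13,36,0],[0,0,-0.1]],
  [[-13,36,0],[0,0,-0.1]],
  [[-13,36,0],[0,0,-0.1]],
  [[-14,36,0],[0,0,-0.1]],
  [[-14,36,0],[0,0,-0.067]],
])

```text
time: 6.17
eef_pos: [0.476, 0.2244, 0.2058]
tcp_rot: [0.331, 0.943, 0.0, 0.001]
contact_force: [0.8, 0.2, 0.3]
opening: 1.002
finger_force: 0.0
```

Request:
step_arm([
  [[-14,36,0],[0,0,0]],
  [[-14,36,0],[0,0,0]],
  [[-16,36,0],[0,0,0]],
  [[0,0,0],[0,0,0]],
  [[0,0,0],[0,0,0]],
])

```text
time: 6.58
eef_pos: [0.4318, 0.3326, 0.2055]
tcp_rot: [0.327, 0.945, 0.0, 0.0]
contact_force: [-0.1, -0.0, -0.3]
opening: 0.999
finger_force: 0.0
```

Run:
```python
from h import *
import pickle
st,im=snap('wrist','w3');pickle.dump(st,open('w3.pkl','wb'));print(st['eef_pos'],R.from_quat(st['tcp_rot']).as_matrix()[:2,1])
st2,s=snap('scene','s3')
for a,c,b,_ in blobs(mask(s,(45,80,40),(75,255,255)),12): print(a,c,b.tolist())
print(proj('wrist',(.428,.3335,.038),st),proj('scene',(.428,.3335,.006)))
```

```text
[0.43176532 0.33260026 0.20550639] [0.61825068 0.78598082]
64 [323.9 205.1] [319, 201, 11, 9]
20 [ 93.2 204.4] [91, 203, 6, 4]
140 [272.6 238.4] [258, 224, 23, 24]
98 [415.5 231.3] [402, 225, 27, 14]
18 [261.4 233.6] [260, 228, 4, 12]
344 [482.  273.9] [470, 263, 25, 23]
1675 [218.7 351.6] [184, 327, 68, 47]
[318.31767243 176.16374333] [415.22741618 227.25088729]
```

View pics/w3.png

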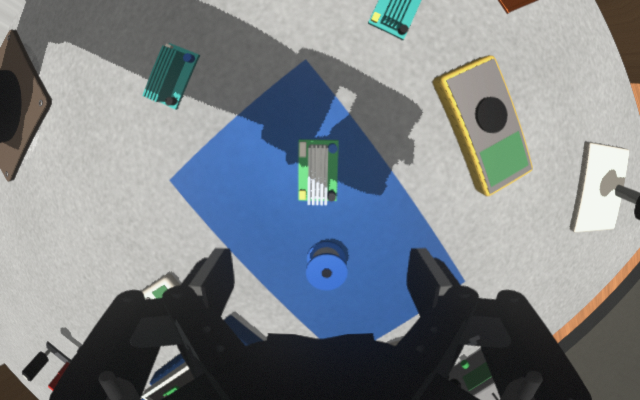

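Module B has not moved. Its fin top is centred at (318,175) and aligned with the fingers.

Request:
step_arm([
  [[-3,1,-35],[0,0,0]],
  [[0,0,-38],[0,0,0]],
  [[0,0,-38],[0,0,0]],
  [[0,0,-38],[0,0,0]],
  [[0,0,-25],[0,0,0]],
  [[0,0,-15],[0,0,0]],
  [[0,0,0],[0,0,0]],
  [[0,0,0],[0,0,0]],
])

```text
time: 7.35
eef_pos: [0.4302, 0.3304, 0.0154]
tcp_rot: [0.33, 0.944, -0.001, -0.001]
contact_force: [0.5, 0.1, -0.2]
opening: 0.995
finger_force: 0.0
```

Request:
step_arm([
  [[0,0,0],[0,0,0]],
  [[0,0,0],[0,0,0]],
  [[0,0,0],[0,0,0]],
  [[0,0,0],[0,0,0]],
  [[0,0,0],[0,0,0]],
  [[0,0,0],[0,0,0]],
], fingers=-1)

```text
time: 7.85
eef_pos: [0.4304, 0.3322, 0.0168]
tcp_rot: [0.329, 0.944, 0.001, 0.001]
contact_force: [-0.7, 0.9, -0.8]
opening: 0.221
finger_force: 39.9
```

Request:
step_arm([
  [[0,0,30],[0,0,0]],
  [[0,0,38],[0,0,0.06]],
  [[4,-8,37],[0,0,0.09]],
  [[16,-32,9],[0,0,0.1]],
  [[17,-35,0],[0,0,0.1]],
  [[17,-35,0],[0,0,0.1]],
  [[17,-35,0],[0,0,0.1]],
  [[17,-35,0],[0,0,0.1]],
])

```text
time: 8.52
eef_pos: [0.5179, 0.1504, 0.1299]
tcp_rot: [0.008, 1.0, 0.0, -0.0]
contact_force: [0.6, 1.0, -1.6]
opening: 0.222
finger_force: 39.9
```

Request:
step_arm([
  [[17,-35,0],[0,0,0.1]],
  [[17,-35,0],[0,0,0]],
  [[17,-35,0],[0,0,0]],
  [[4,-7,0],[0,0,0]],
  [[0,0,-25],[0,0,0]],
  [[0,0,-15],[0,0,0]],
  [[0,0,-10],[0,0,0]],
  [[0,0,0],[0,0,0]],
])

```text
time: 9.18
eef_pos: [0.5717, 0.0402, 0.0781]
tcp_rot: [-0.04, 0.999, 0.0, -0.002]
contact_force: [-1.0, -0.2, -0.9]
opening: 0.228
finger_force: 40.2
```

Request:
step_arm([
  [[0,0,0],[0,0,0]],
  [[0,0,0],[0,0,0]],
])

```text
time: 9.35
eef_pos: [0.573, 0.0403, 0.0804]
tcp_rot: [-0.04, 0.999, -0.0, 0.0]
contact_force: [0.9, -0.1, -1.3]
opening: 0.228
finger_force: 40.2
```

Request:
step_arm([
  [[0,0,-2],[0,0,0]],
  [[0,0,-1.5],[0,0,0]],
  [[0,0,-0.5],[0,0,0]],
  [[0,0,0],[0,0,0]],
])

```text
time: 9.68
eef_pos: [0.5732, 0.0401, 0.0766]
tcp_rot: [-0.04, 0.999, 0.0, 0.0]
contact_force: [-0.9, 0.7, 1.3]
opening: 0.222
finger_force: 40.6
```

Request:
step_arm([
  [[0,0,0],[0,0,0]],
  [[0,0,0],[0,0,0]],
  [[0,0,0],[0,0,0]],
  [[0,0,0],[0,0,0]],
  [[0,0,10],[0,0,0]],
  [[0,0,35],[0,0,0]],
  [[0,0,38],[0,0,0]],
  [[0,0,38],[0,0,0]],
], fingers=1)

```text
time: 10.35
eef_pos: [0.5722, 0.0399, 0.1982]
tcp_rot: [-0.04, 0.999, 0.0, -0.001]
contact_force: [0.2, -0.6, 1.1]
opening: 0.999
finger_force: 0.0
```

Request:
step_arm([
  [[0,0,38],[0,0,0]],
  [[0,0,38],[0,0,0]],
  [[-10,-28,26],[0,0,0]],
  [[-10,-38,10],[0,0,0]],
  [[-14,-38,0],[0,0,0]],
  [[-14,-38,0],[0,0,0]],
  [[-14,-38,0],[0,0,0]],
  [[-14,-38,0],[0,0,0]],
])

```text
time: 11.02
eef_pos: [0.4958, -0.1796, 0.3101]
tcp_rot: [-0.04, 0.999, -0.0, 0.001]
contact_force: [1.3, -1.4, -0.4]
opening: 1.001
finger_force: 0.0
```

Request:
step_arm([
  [[-10,-38,0],[0,0,0]],
  [[0,0,0],[0,0,0]],
  [[0,0,0],[0,0,0]],
  [[0,0,0],[0,0,0]],
])

```text
time: 11.35
eef_pos: [0.4868, -0.216, 0.3093]
tcp_rot: [-0.039, 0.999, 0.0, 0.0]
contact_force: [-0.5, 0.3, -0.4]
opening: 1.002
finger_force: 0.0
```

Run:
```python
from h import *
import pickle
st,im=snap('wrist','w4');pickle.dump(st,open('w4.pkl','wb'));print(st['eef_pos'],R.from_quat(st['tcp_rot']).as_matrix()[:2,1])
cv2.imwrite('pics/w4b.png',cv2.resize(im,(800,500),interpolation=cv2.INTER_CUBIC)[:,:,::-1])
```

```text
[ 0.4867877  -0.21600884  0.30931511] [-0.07836961  0.99692435]
```

View pics/w4b.png

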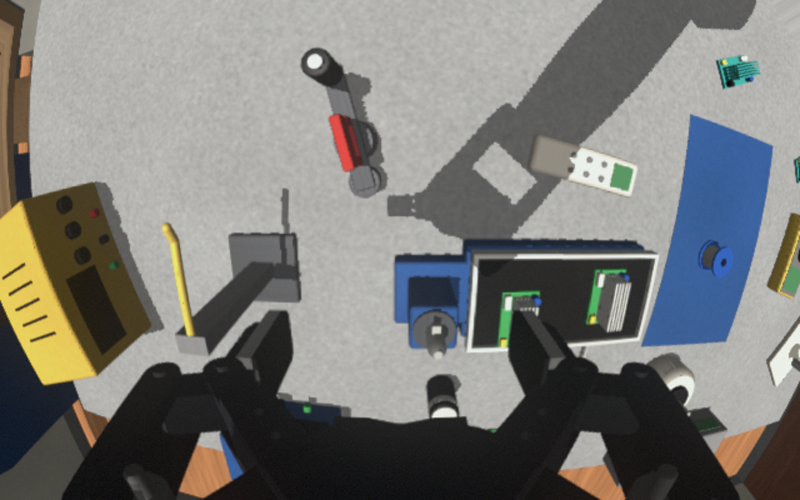

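The wrist picture shows both modules flat on the deck at (520,318) and (610,300). The crank's knob top is at (316,62), its tab at (345,142) and its counterweight at (365,180). The shaft is at (436,340), and the peg runs from (188,335) to (167,230).

Run:
```python
from h import *
import pickle
st=pickle.load(open('w4.pkl','rb'));im=cv2.imread('pics/w4.png')[:,:,::-1].copy()
k=[('wrist',252.8,49.6,st),('top',443.75,239.25),('scene',215.3,140)]
print('knobtop tri',tri(k).round(4),[plane(o[0],o[1],o[2],.142,*o[3:]).round(4) for o in k])
print('cw',plane('wrist',365/1.25,178/1.25,.046,st).round(3))
# tab red
for a,c,b,m in blobs(mask(im,(0,150,60),(8,255,255)),50):
    ys,xs=np.nonzero(m);h=cv2.convexHull(np.c_[xs,ys].astype(np.int32));ap=cv2.approxPolyDP(h,1.5,True)[:,0];print(a,c,ap.tolist(),[plane('wrist',*p,.126,st)[:2].round(4).tolist() for p in ap])
# peg
for a,c,b,m in blobs(mask(im,(20,120,80),(34,255,255)),60):
    if a<1500: print('yel',a,c,b.tolist())
pe=[('wrist',188/1.25,333/1.25,st),('top',300+712/4,130+125/4),('scene',130+48/3.6,130+172/3.3)]
pf=[('wrist',166/1.25,227/1.25,st),('top',300+732/4,130+250/4),('scene',130+95/3.6,130+76/3.3)]
print('peg root',tri(pe).round(4),[plane(o[0],o[1],o[2],.200,*o[3:])[:2].round(4) for o in pe]);print('peg tip',tri(pf).round(4),[plane(o[0],o[1],o[2],.208,*o[3:])[:2].round(4) for o in pf])
# deck corners
P=np.array([plane('wrist',x/1.25,y/1.25,.068,st)[:2] for x,y in [(474,253),(657,254),(641,341),(469,351)]])*1000
print('deck',P.round(1).tolist(),P.mean(0).round(1),[np.hypot(*(P[i]-P[i-1])).round(1) for i in range(4)])
print('shaft bar',plane('wrist',436/1.25,331/1.25,.144,st).round(4),'tip',plane('wrist',437/1.25,352/1.25,.168,st).round(4), plane('scene',130+320/3.6,130+270/3.3,.168).round(4))
c=np.hstack([cv2.resize(im[230:300,320:390],None,fx=5.5,fy=5.5,interpolation=cv2.INTER_CUBIC),cv2.resize(im[80:150,240:310],None,fx=5.5,fy=5.5,interpolation=cv2.INTER_CUBIC)]);cv2.imwrite('pics/c4.png',c[:,:,::-1])
```

```text
knobtop tri [ 0.3545 -0.2938  0.1382] [array([ 0.358 , -0.2933,  0.142 ]), array([ 0.3527, -0.2933,  0.142 ]), array([ 0.3555, -0.2908,  0.142 ])]
cw [ 0.462 -0.255  0.046]
383 [273.  113.9] [[281, 135], [275, 135], [264, 97], [264, 94], [267, 92], [271, 92], [282, 130]] [[0.4454, -0.2607], [0.4458, -0.2671], [0.406, -0.2812], [0.4028, -0.2814], [0.4005, -0.2784], [0.4004, -0.2741], [0.44, -0.2599]]
yel 656 [628.4 203.5] [615, 171, 25, 68]
yel 576 [143.4 223.3] [130, 179, 26, 90]
peg root [ 0.5725 -0.3821  0.2042] [array([ 0.5771, -0.3863]), array([ 0.5725, -0.3845]), array([ 0.571 , -0.3826])]
peg tip [ 0.4819 -0.39    0.2077] [array([ 0.4846, -0.3898]), array([ 0.4796, -0.3915]), array([ 0.4819, -0.3881])]
deck [[528.5, -134.9], [512.3, 102.0], [633.3, 117.9], [648.0, -122.9]] [580.5  -9.5] [np.float64(120.1), np.float64(237.4), np.float64(122.1), np.float64(241.2)]
shaft bar [ 0.582  -0.1761  0.144 ] tip [ 0.5896 -0.1764  0.168 ] [ 0.5915 -0.1742  0.168 ]
```

View pics/c4.png

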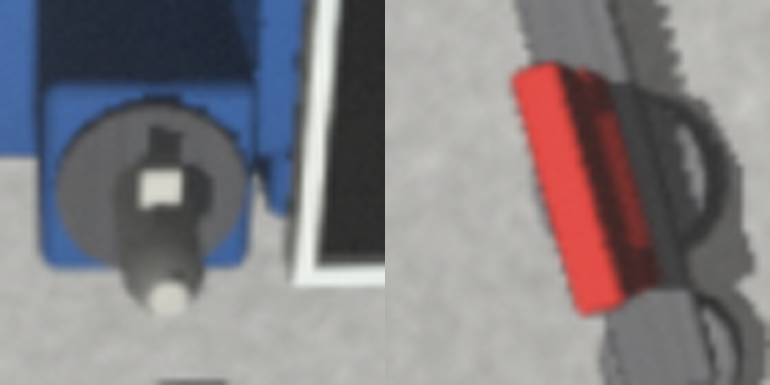

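The left crop shows the shaft with its cross bar along the image's vertical, which is nearly the world's x. The right crop shows the tab's top face with corners at (515,78), (555,62), (622,300) and (582,315). I move above the crank and measure it again.

Request:
step_arm([
  [[-16,-13.5,-20],[0,0,0.063]],
  [[-16,-13.5,-20],[0,0,0.063]],
  [[-16,-13.5,-20],[0,0,0.063]],
  [[-16,-13.5,-20],[0,0,0.064]],
  [[0,0,0],[0,0,0]],
  [[0,0,0],[0,0,0]],
  [[0,0,0],[0,0,0]],
])

```text
time: 11.98
eef_pos: [0.4241, -0.2694, 0.23]
tcp_rot: [-0.166, 0.986, -0.001, 0.001]
contact_force: [0.2, -0.7, -0.3]
opening: 1.001
finger_force: 0.0
```

Run:
```python
from h import *
import pickle
st,im=snap('wrist','w5');pickle.dump(st,open('w5.pkl','wb'));ty=R.from_quat(st['tcp_rot']).as_matrix()[:2,1]
print(st['eef_pos'],np.degrees(np.arctan2(ty[1],ty[0])))
h=cv2.cvtColor(im,cv2.COLOR_RGB2HSV)
for V in (60,150,190):
  for a,c,b,m in blobs(mask(im,(0,130,V),(8,255,255))|mask(im,(172,130,V),(179,255,255)),50):
    r=cv2.minAreaRect(np.argwhere(m)[:,::-1].astype(np.float32));bx=cv2.boxPoints(r)
    Q=np.array([plane('wrist',*p,.126,st)[:2] for p in bx])*1000;e=[Q[1]-Q[0],Q[2]-Q[1]];L=max(e,key=lambda v:np.hypot(*v))
    print(V,a,c,np.round(r[1],1),Q.mean(0).round(1),[np.hypot(*x).round(1) for x in e],np.degrees(np.arctan2(L[1],L[0])).round(1))
print('exp axis px',proj('wrist',(.4225,-.2705,.126),st))
cv2.imwrite('pics/c5.png',cv2.resize(im[40:320,180:460],None,fx=2,fy=2,interpolation=cv2.INTER_CUBIC)[:,:,::-1])
```

```text
[ 0.42409582 -0.2694312   0.230044  ] 109.07504822842851
60 591 [318.4 192.2] [58. 11.] [ 422.2 -271.8] [np.float64(8.9), np.float64(50.0)] 19.2
150 108 [317.3 171.9] [12. 10.] [ 405.7 -277.9] [np.float64(8.1), np.float64(10.0)] 19.1
190 73 [317.3 172. ] [10.  8.] [ 405.7 -277.9] [np.float64(6.5), np.float64(8.3)] 19.1
exp axis px [319.86596054 194.58271737]
```

View pics/c5.png

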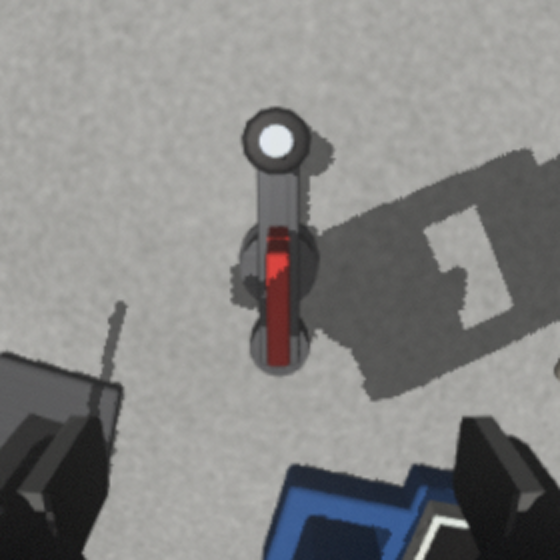

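The tab is aligned with the fingers. Its centre is at world (422.2, -271.8) mm, so I grip it there.

Request:
step_arm([
  [[-1.9,-2.4,-20],[0,0,0]],
  [[0,0,-35],[0,0,0]],
  [[0,0,-35],[0,0,0]],
  [[0,0,-25],[0,0,0]],
  [[0,0,-14],[0,0,0]],
  [[0,0,0],[0,0,0]],
  [[0,0,0],[0,0,0]],
  [[0,0,0],[0,0,0]],
])

```text
time: 12.7
eef_pos: [0.4227, -0.2733, 0.1021]
tcp_rot: [-0.166, 0.986, -0.002, 0.001]
contact_force: [-0.1, -0.8, 0.3]
opening: 1.003
finger_force: 0.0
```

Request:
step_arm([
  [[0,0,-1],[0,0,0]],
  [[0,0,0],[0,0,0]],
  [[0,0,0],[0,0,0]],
])

```text
time: 12.95
eef_pos: [0.4216, -0.2731, 0.1001]
tcp_rot: [-0.165, 0.986, -0.001, 0.001]
contact_force: [0.1, 0.2, -0.4]
opening: 1.003
finger_force: 0.0
```

Request:
step_arm([
  [[0.3,0.8,-2],[0,0,0]],
  [[0,0,0],[0,0,0]],
  [[0,0,0],[0,0,0]],
  [[0,0,0],[0,0,0]],
  [[0,0,0],[0,0,0]],
  [[0,0,0],[0,0,0]],
  [[0,0,0],[0,0,0]],
  [[0,0,0],[0,0,0]],
], fingers=-1, grip_force=90)

```text
time: 13.62
eef_pos: [0.4214, -0.272, 0.0971]
tcp_rot: [-0.165, 0.986, -0.0, 0.0]
contact_force: [-0.5, -0.3, 0.2]
opening: 0.099
finger_force: 88.8
```

Request:
step_arm([
  [[0,0,10],[0,0,0]],
  [[0,0,30],[0,0,0]],
  [[0,0,35],[0,0,0]],
  [[0,0,35],[0,0,0]],
  [[0,0,35],[0,0,0]],
  [[0,0,35],[0,0,0]],
  [[0,0,0],[0,0,0]],
  [[0,0,0],[0,0,0]],
])

```text
time: 14.28
eef_pos: [0.4218, -0.2723, 0.2793]
tcp_rot: [-0.165, 0.986, -0.002, 0.001]
contact_force: [0.7, 0.0, -4.1]
opening: 0.098
finger_force: 88.3
```

Run:
```python
from h import *
import pickle
st=pickle.load(open('w4.pkl','rb'))
f=lambda x,y:(320+x/5.5,230+y/5.5)
print('tip',plane('wrist',*f(169,297),.168,st).round(4))
P=np.array([plane('wrist',*f(*p),.120,st) for p in [(45,85),(252,82),(247,265),(47,265)]]);print('housing',P.mean(0).round(4),[np.linalg.norm(P[i]-P[i-1]).round(4) for i in range(4)])
for z in(.120,.128,.130):print('disk',z,plane('wrist',*f(152,183),z,st).round(4))
print('bar end',plane('wrist',*f(161,187),.144,st).round(4))
ob=[('wrist',*f(169,297),st),('scene',130+322/3.6,130+270/3.3),('top',300+408/4,130+106/4)]
print(tri(ob).round(4))
t=cv2.imread('pics/top0.png')[140:185,375:415];s=cv2.imread('pics/scene0.png')[190:235,205:245]
cv2.imwrite('pics/c6.png',np.hstack([cv2.resize(t,(400,450),interpolation=cv2.INTER_CUBIC),cv2.resize(s,(400,450),interpolation=cv2.INTER_CUBIC)]))
```

```text
tip [ 0.5926 -0.1749  0.168 ]
housing [ 0.5916 -0.1753  0.12  ] [np.float64(0.0454), np.float64(0.0448), np.float64(0.0465), np.float64(0.0456)]
disk 0.12 [ 0.593  -0.1743  0.12  ]
disk 0.128 [ 0.5887 -0.1755  0.128 ]
disk 0.13 [ 0.5876 -0.1758  0.13  ]
bar end [ 0.5809 -0.1758  0.144 ]
[ 0.5922 -0.1732  0.1683]
```

View pics/c6.png

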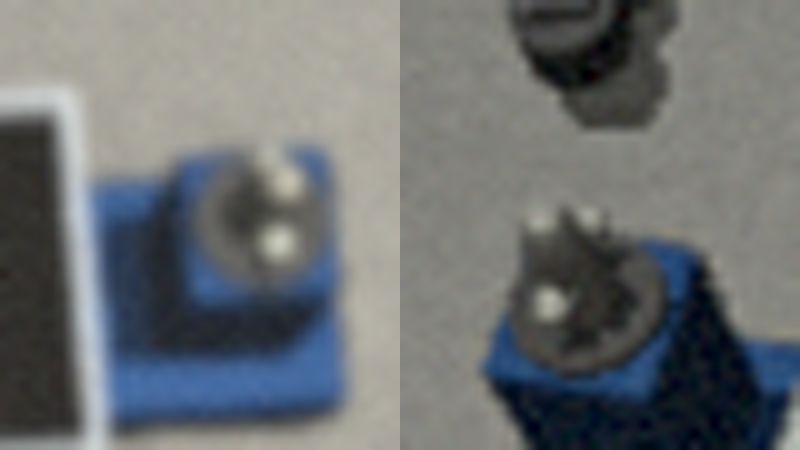

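The top crop shows the bar running from (278,242) to (268,155), so its yaw is about 5 degrees. The shaft axis comes out near (592, -175) mm.

Request:
step_arm([
  [[15,8,8],[0,0,-0.03]],
  [[31,17.8,0],[0,0,-0.05]],
  [[31,17.8,0],[0,0,-0.05]],
  [[31,17.8,0],[0,0,-0.05]],
  [[31,17.8,0],[0,0,-0.05]],
  [[30.5,17.9,0],[0,0,-0.016]],
  [[0,0,0],[0,0,0]],
  [[0,0,0],[0,0,0]],
])

```text
time: 14.95
eef_pos: [0.5903, -0.1727, 0.2804]
tcp_rot: [-0.045, 0.999, 0.002, -0.004]
contact_force: [-0.5, -0.8, -3.4]
opening: 0.102
finger_force: 88.3
```

Run:
```python
from h import *
st,im=snap('scene','s6');ty=R.from_quat(st['tcp_rot']).as_matrix()[:2,1];print(st['eef_pos'],np.degrees(np.arctan2(ty[1],ty[0])),st['qpos'])
im2=cams.read_camera('top')
cv2.imwrite('pics/c7.png',np.hstack([cv2.resize(im[120:260,180:320],(560,560),interpolation=cv2.INTER_CUBIC)])[:,:,::-1])
```

```text
[ 0.59030311 -0.17274926  0.28037257] 95.10837228892991 [-4.49358694e-01  1.26373740e-01  1.67356816e+00 -3.25421048e-04
  1.34947000e+00 -2.10925311e+00]
```

View pics/c7.png

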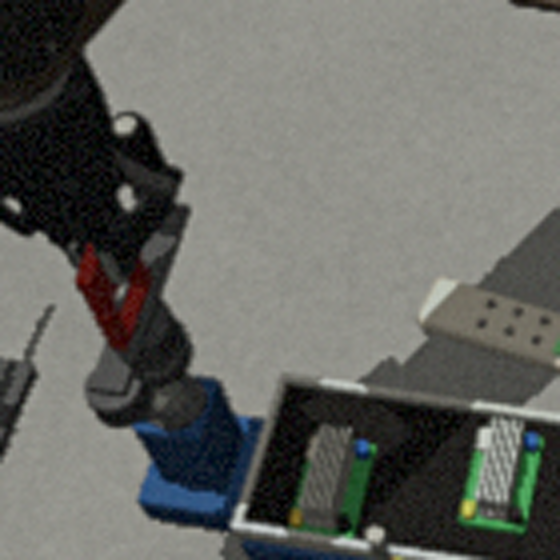

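The crank is over the shaft and looks upright, with both modules flat. I lower it a little at a time and watch the force.

Request:
step_arm([
  [[1,-2.5,0],[0,0,0]],
  [[0,0,-8],[0,0,0]],
  [[0,0,-7],[0,0,0]],
  [[0,0,-5],[0,0,0]],
  [[0,0,0],[0,0,0]],
  [[0,0,0],[0,0,0]],
])

```text
time: 15.55
eef_pos: [0.5911, -0.1772, 0.2639]
tcp_rot: [-0.043, 0.999, 0.0, -0.001]
contact_force: [-0.6, -0.2, -3.3]
opening: 0.1
finger_force: 88.4
```

Request:
step_arm([
  [[0,0,-5],[0,0,0]],
  [[0,0,-5],[0,0,0]],
  [[0,0,0],[0,0,0]],
  [[0,0,0],[0,0,0]],
])

```text
time: 15.88
eef_pos: [0.5915, -0.177, 0.2542]
tcp_rot: [-0.043, 0.999, 0.0, -0.001]
contact_force: [0.3, 0.6, -3.6]
opening: 0.099
finger_force: 88.4
```

Request:
step_arm([
  [[0,1.5,-3],[0,0,0]],
  [[0,0,-4],[0,0,0]],
  [[0,0,-3],[0,0,0]],
  [[0,0,0],[0,0,0]],
  [[0,0,0],[0,0,0]],
])

```text
time: 16.3
eef_pos: [0.5916, -0.1756, 0.2444]
tcp_rot: [-0.043, 0.999, 0.0, -0.0]
contact_force: [-0.6, -0.5, -3.4]
opening: 0.097
finger_force: 88.4
```

Request:
step_arm([
  [[0,0,-3],[0,0,0]],
  [[0,0,-3],[0,0,0]],
  [[0,0,0],[0,0,0]],
  [[0,0,0],[0,0,0]],
])

```text
time: 16.63
eef_pos: [0.5916, -0.1756, 0.2384]
tcp_rot: [-0.043, 0.999, 0.0, -0.0]
contact_force: [0.1, 0.2, -3.9]
opening: 0.103
finger_force: 88.4
```

Request:
step_arm([
  [[0,0,-3],[0,0,0]],
  [[0,0,-3],[0,0,0]],
  [[0,0,-2],[0,0,0]],
  [[0,0,0],[0,0,0]],
  [[0,0,0],[0,0,0]],
])

```text
time: 17.05
eef_pos: [0.5917, -0.1756, 0.2304]
tcp_rot: [-0.043, 0.999, 0.0, -0.0]
contact_force: [-0.4, -0.1, -4.6]
opening: 0.099
finger_force: 88.4
```

Request:
step_arm([
  [[0,0,-2],[0,0,0]],
  [[0,0,-1.5],[0,0,0]],
  [[0,0,0],[0,0,0]],
  [[0,0,0],[0,0,0]],
])

```text
time: 17.38
eef_pos: [0.5917, -0.1757, 0.2272]
tcp_rot: [-0.043, 0.999, -0.0, -0.0]
contact_force: [-0.5, 0.6, -3.4]
opening: 0.098
finger_force: 88.5
```

Request:
step_arm([
  [[0,0,-1],[0,0,0]],
  [[0,0,-1],[0,0,0]],
  [[0,0,0],[0,0,0]],
  [[0,0,0],[0,0,0]],
])

```text
time: 17.72
eef_pos: [0.592, -0.1758, 0.227]
tcp_rot: [-0.043, 0.999, -0.0, 0.0]
contact_force: [-3.2, 0.5, 4.8]
opening: 0.1
finger_force: 89.6
```

Request:
step_arm([
  [[0,0,-1],[0,0,0]],
  [[0,0,0],[0,0,0]],
  [[0,0,0],[0,0,0]],
])

```text
time: 17.97
eef_pos: [0.5921, -0.1759, 0.2269]
tcp_rot: [-0.043, 0.999, -0.0, 0.001]
contact_force: [-3.8, 2.1, 8.5]
opening: 0.094
finger_force: 90.2
```

The crank has seated: the TCP is at 227 mm, so its origin is at 130 mm, and the contact force is rising. I let go and take a tilted look at the gauge rod.

Request:
step_arm([
  [[0,0,0.5],[0,0,0]],
  [[0,0,0],[0,0,0]],
  [[0,0,0],[0,0,0]],
  [[0,0,0],[0,0,0]],
  [[0,0,10],[0,0,0]],
  [[0,0,30],[0,0,0]],
  [[0,0,38],[0,0,0]],
  [[0,0,10],[0,0,0]],
], fingers=1)

```text
time: 18.63
eef_pos: [0.5939, -0.1766, 0.3204]
tcp_rot: [-0.043, 0.999, -0.003, 0.005]
contact_force: [1.3, -0.1, 2.0]
opening: 1.002
finger_force: 0.0
```

Request:
step_arm([
  [[-3,35,0],[0,0,0]],
  [[-6,35,0],[0,-0.08,0]],
  [[-6,35,0],[0,-0.1,0]],
  [[-6,35,0],[0,-0.1,0]],
  [[-6,33,-10],[0,-0.1,0]],
  [[-6,0,-25],[0,-0.1,0]],
  [[0,0,-30],[0,-0.1,0]],
  [[0,0,0],[0,0,0]],
])

```text
time: 19.3
eef_pos: [0.5461, 0.0013, 0.2287]
tcp_rot: [-0.041, 0.961, -0.008, 0.272]
contact_force: [-3.1, 1.7, -7.8]
opening: 1.002
finger_force: 0.0
```

Request:
step_arm([
  [[0,0,0],[0,0,0]],
  [[0,0,0],[0,0,0]],
])

```text
time: 19.47
eef_pos: [0.5615, -0.0036, 0.2527]
tcp_rot: [-0.041, 0.957, -0.013, 0.288]
contact_force: [1.1, 0.0, 1.3]
opening: 0.999
finger_force: 0.0
```

Run:
```python
from h import *
import pickle
st,im=snap('wrist','w8');pickle.dump(st,open('w8.pkl','wb'));print(st['eef_pos'],st['tcp_rot'],proj('wrist',(.668,-.003,.09),st))
cv2.imwrite('pics/c8.png',cv2.resize(im[60:360,120:520],(800,600),interpolation=cv2.INTER_CUBIC)[:,:,::-1])
```

```text
[ 0.56152234 -0.00362879  0.25269172] [-0.04110085  0.95659186 -0.01326984  0.28821285] [321.29746479 173.0430734 ]
```

View pics/c8.png

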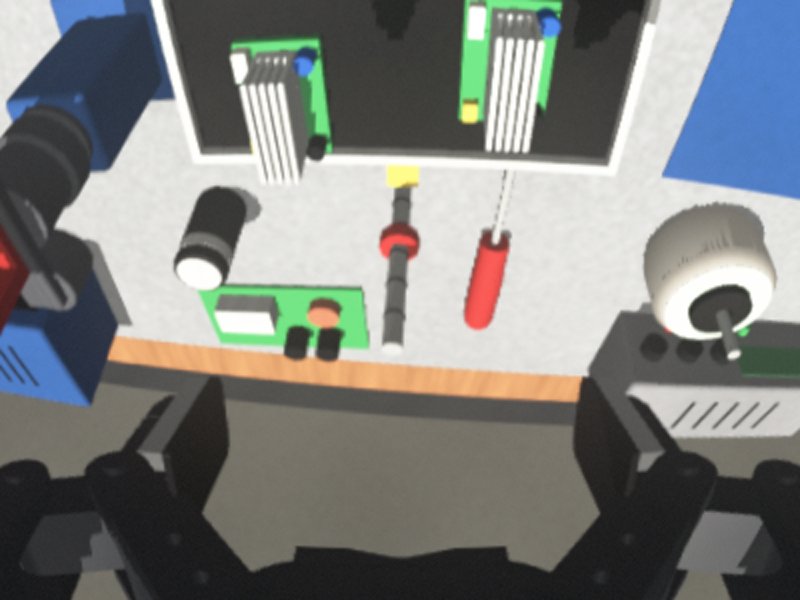

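The tilted picture shows the rod top at (393,347), the collar at (399,243) and the pointer tip at about (402,186). Both modules lie inside the rim.

```bash
cat >> h.py <<'E'
def heights(st,top,col,tip,s=2.,o=(120,60)):
    f=lambda p:(o[0]+p[0]/s,o[1]+p[1]/s)
    r=plane('wrist',*f(top),.170,st)
    zs=np.linspace(.05,.17,1201)
    zc=zs[np.argmin([np.linalg.norm(proj('wrist',(r[0],r[1],z),st)-f(col)) for z in zs])]
    x,y=r[0]-.006,r[1]
    zp=zs[np.argmin([abs(proj('wrist',(x,y,z),st)[1]-f(tip)[1]) for z in zs])]
    print('rod',r.round(4),'collar z',zc.round(4),'pointer z',zp.round(4));return zc,zp
E
python3 - <<'E'
from h import *
import pickle
st=pickle.load(open('w8.pkl','rb'));im=cv2.imread('pics/w8.png')[:,:,::-1].copy()
sub=im[60:360,120:520]
for nm,lo,hi in(('red',(0,130,60),(8,255,255)),('yel',(22,120,80),(34,255,255))):
    for a,c,b,_ in blobs(mask(sub,lo,hi),15):print(nm,a,c*2,(b*2).tolist())
heights(st,(393,345),(399,243),(402,186))
heights(st,(393,345),(399,240),(402,186))
c,_,_=pose('wrist');_,M,e=pose('wrist',st);print(e)
E
```

```text
red 166 [397.8 240.2] [380, 226, 38, 32]
red 245 [  7.8 270.8] [0, 230, 26, 80]
red 558 [484.2 284.6] [466, 242, 42, 86]
yel 48 [467.4 111.4] [462, 100, 14, 24]
yel 21 [406.6 182. ] [398, 180, 18, 6]
rod [ 0.6668 -0.0039  0.17  ] collar z 0.1042 pointer z 0.0646Traceback (most recent call last):
  File "<stdin>", line 8, in <module>
  File "h.py", line 42, in heights
    zc=zs[np.argmin([np.linalg.norm(proj('wrist',(r[0],r[1],z),st)-f(col)) for z in zs])]
                                    ~~~~^^^^^^^^^^^^^^^^^^^^^^^^^^
  File "h.py", line 19, in proj
    c,M,e=pose(n,st);q=M.T@(np.array(p)-e);x,y,z=q[0],-q[1],-q[2]
          ~~~~^^^^^^
  File "h.py", line 5, in pose
    c=cams.get_calibration(n)
ValueError: time passes only in moves, steps and waits
```

```bash
python3 - <<'E'
s=open('h.py').read()
s=s.replace("    c=cams.get_calibration(n)\n","    if n not in CAL: CAL[n]=cams.get_calibration(n)\n    c=CAL[n]\n",1).replace("def pose","CAL={}\ndef pose",1)
open('h.py','w').write(s)
E
python3 - <<'E'
from h import *
import pickle
st=pickle.load(open('w8.pkl','rb'))
for c in(238,240,242):heights(st,(393,345),(399,c),(402,186))
_,M,e=pose('wrist',st);print(e.round(3), proj('wrist',(.662,-.004,.06),st))
E
```

```text
rod [ 0.6668 -0.0039  0.17  ] collar z 0.1005 pointer z 0.0646
rod [ 0.6668 -0.0039  0.17  ] collar z 0.102 pointer z 0.0646
rod [ 0.6668 -0.0039  0.17  ] collar z 0.1034 pointer z 0.0646
[ 0.423 -0.01   0.332] [322.01476501 151.15475029]
```

Request:
step_arm([
  [[0,0,30],[0,0.1,0]],
  [[0,-15,30],[0,0.117,0]],
  [[-6,-33,0],[0,0.117,0]],
  [[-8,-33,0],[0,0.117,0]],
  [[-8,-33,0],[0,0.117,0]],
  [[-8,-33,0],[0,0.018,0]],
  [[-9,-31,0],[0,0,0]],
  [[0,0,0],[0,0,0]],
])

```text
time: 20.18
eef_pos: [0.5225, -0.1881, 0.3137]
tcp_rot: [-0.04, 0.999, -0.004, 0.0]
contact_force: [0.6, -0.4, -0.1]
opening: 0.999
finger_force: 0.0
```

Request:
step_arm([
  [[0,0,0],[0,0,0]],
  [[0,0,0],[0,0,0]],
])

```text
time: 20.35
eef_pos: [0.522, -0.182, 0.3118]
tcp_rot: [-0.042, 0.999, -0.001, -0.0]
contact_force: [-0.7, -0.2, -0.4]
opening: 1.0
finger_force: 0.0
```

Run:
```python
from h import *
st,im=snap('wrist','w9');Rm=R.from_quat(st['tcp_rot']).as_matrix();print(st['eef_pos'],Rm[:,1].round(3),Rm[:,2].round(3))
print('exp knob',proj('wrist',(.5223,-.1821,.272),st))
for a,c,b,_ in blobs(mask(im,(0,0,170),(179,40,255)),15):
    if a<1500:print(a,c,b.tolist(),plane('wrist',*c,.272,st).round(4))
for a,c,b,_ in blobs(mask(im,(0,130,40),(8,255,255)),40):print('red',a,c,b.tolist(),plane('wrist',*c,.256,st).round(4))
```

```text
[ 0.52201262 -0.18203763  0.31175062] [-0.085  0.996 -0.003] [-0.001 -0.003 -1.   ]
exp knob [320.28836766 225.84394309]
1124 [401.6 137.1] [378, 114, 49, 47] [ 0.4618 -0.1382  0.272 ]
52 [465.3 199.5] [463, 194, 6, 12] [ 0.4968 -0.0876  0.272 ]
346 [480.6 221.7] [472, 202, 18, 41] [ 0.5116 -0.0713  0.272 ]
39 [385.7 218.2] [384, 214, 5, 9] [ 0.5138 -0.141   0.272 ]
247 [336.3 314.6] [328, 307, 19, 16] [ 0.5916 -0.1645  0.272 ]
291 [466.9 355.6] [455, 346, 24, 20] [ 0.6399 -0.04    0.272 ]
red 46 [ 63.2 148.6] [60, 145, 8, 8] [ 0.4838 -0.4024  0.256 ]
red 610 [320.9 299.9] [315, 275, 13, 52] [ 0.5904 -0.1759  0.256 ]
```

Request:
step_arm([
  [[0,0,-25],[0,0,0]],
  [[0,0,-25],[0,0,0]],
  [[0,0,-20],[0,0,0]],
  [[0,0,-8],[0,0,0]],
  [[0,0,0],[0,0,0]],
  [[0,0,0],[0,0,0]],
])

```text
time: 20.9
eef_pos: [0.5205, -0.1802, 0.231]
tcp_rot: [-0.044, 0.999, -0.0, -0.002]
contact_force: [0.5, 0.3, 0.8]
opening: 0.999
finger_force: 0.0
```

Request:
step_arm([
  [[0,0,0],[0,0,0]],
  [[0,0,0],[0,0,0]],
  [[0,0,0],[0,0,0]],
  [[0,0,0],[0,0,0]],
  [[0,0,0],[0,0,0]],
], fingers=-1, grip_force=40)

```text
time: 21.32
eef_pos: [0.5199, -0.1808, 0.2305]
tcp_rot: [-0.043, 0.999, -0.0, -0.003]
contact_force: [-1.1, 1.4, 2.6]
opening: 0.3
finger_force: 9.7
```

```bash
cat > circ.py <<'E'
import numpy as np,sys
c=np.array([float(sys.argv[1]),float(sys.argv[2])]);p=np.array([float(sys.argv[3]),float(sys.argv[4])]);n=int(sys.argv[5]);st=float(sys.argv[6])
t=np.arctan2(*(p-c)[::-1]);print('r',np.hypot(*(p-c)),'ang',np.degrees(t))
for i in range(n):
    t-=np.radians(st);q=c+70*np.array([np.cos(t),np.sin(t)]);d=(q-p).round(1);p=p+d;print([d.tolist()+[0],[0,0,0]],end=',')
    if i%8==7:print()
E
python3 circ.py 592 -176 522.3 -182.1 16 22.5
```

```text
r 69.9664205172739 ang -174.9983356687041
[[2.9, 27.1, 0], [0, 0, 0]],[[13.2, 24.0, 0], [0, 0, 0]],[[21.3, 17.1, 0], [0, 0, 0]],[[26.2, 7.6, 0], [0, 0, 0]],[[27.1, -2.9, 0], [0, 0, 0]],[[24.0, -13.2, 0], [0, 0, 0]],[[17.1, -21.3, 0], [0, 0, 0]],[[7.6, -26.2, 0], [0, 0, 0]],
[[-2.9, -27.1, 0], [0, 0, 0]],[[-13.2, -24.0, 0], [0, 0, 0]],[[-21.3, -17.1, 0], [0, 0, 0]],[[-26.2, -7.6, 0], [0, 0, 0]],[[-27.1, 2.9, 0], [0, 0, 0]],[[-24.0, 13.2, 0], [0, 0, 0]],[[-17.1, 21.3, 0], [0, 0, 0]],[[-7.6, 26.2, 0], [0, 0, 0]],
```

Request:
step_arm([
  [[2,-1,2],[0,0,0]],
  [[0,0,0],[0,0,0]],
  [[2.9,27.1,0],[0,0,0]],
  [[13.2,24,0],[0,0,0]],
  [[21.3,17.1,0],[0,0,0]],
  [[26.2,7.6,0],[0,0,0]],
  [[0,0,0],[0,0,0]],
  [[0,0,0],[0,0,0]],
])

```text
time: 21.98
eef_pos: [0.5853, -0.1059, 0.2306]
tcp_rot: [-0.044, 0.999, 0.0, -0.004]
contact_force: [-1.0, -2.0, -3.2]
opening: 0.297
finger_force: 40.6
```

Request:
step_arm([
  [[27.1,-2.9,0],[0,0,0]],
  [[24,-13.2,0],[0,0,0]],
  [[17.1,-21.3,0],[0,0,0]],
  [[7.6,-26.2,0],[0,0,0]],
  [[-2.9,-27.1,0],[0,0,0]],
  [[-13.2,-24,0],[0,0,0]],
  [[-21.3,-17.1,0],[0,0,0]],
  [[-26.2,-7.6,0],[0,0,0]],
])

```text
time: 22.65
eef_pos: [0.5971, -0.2451, 0.2306]
tcp_rot: [-0.042, 0.999, 0.004, -0.002]
contact_force: [2.2, 6.6, -5.8]
opening: 0.291
finger_force: 40.6
```

Request:
step_arm([
  [[-27.1,2.9,0],[0,0,0]],
  [[-24,13.2,0],[0,0,0]],
  [[-17.1,21.3,0],[0,0,0]],
  [[-7.6,26.2,0],[0,0,0]],
  [[0,0,0],[0,0,0]],
])

```text
time: 23.07
eef_pos: [0.5196, -0.179, 0.2313]
tcp_rot: [-0.043, 0.999, 0.001, -0.003]
contact_force: [1.0, -0.7, -2.9]
opening: 0.293
finger_force: 41.1
```

One turn went cleanly. I carry on with two more, correcting a small drift.

Request:
step_arm([
  [[4.5,25,0],[0,0,0]],
  [[13.2,24,0],[0,0,0]],
  [[21.3,17.1,0],[0,0,0]],
  [[26.2,7.6,0],[0,0,0]],
  [[27.1,-2.9,0],[0,0,0]],
  [[24,-13.2,0],[0,0,0]],
  [[17.1,-21.3,0],[0,0,0]],
  [[7.6,-26.2,0],[0,0,0]],
])

```text
time: 23.73
eef_pos: [0.6614, -0.1699, 0.2287]
tcp_rot: [-0.044, 0.999, 0.004, -0.008]
contact_force: [-7.6, 2.4, -6.0]
opening: 0.293
finger_force: 40.8
```

Request:
step_arm([
  [[-2.9,-27.1,0],[0,0,0]],
  [[-13.2,-24,0],[0,0,0]],
  [[-21.3,-17.1,0],[0,0,0]],
  [[-26.2,-7.6,0],[0,0,0]],
  [[-27.1,2.9,0],[0,0,0]],
  [[-24,13.2,0],[0,0,0]],
  [[-17.1,21.3,0],[0,0,0]],
  [[-7.6,26.2,0],[0,0,0]],
])

```text
time: 24.4
eef_pos: [0.5223, -0.1862, 0.2327]
tcp_rot: [-0.041, 0.999, -0.002, -0.002]
contact_force: [4.9, -3.3, -7.1]
opening: 0.294
finger_force: 41.1
```

Request:
step_arm([
  [[2.9,27.1,0],[0,0,0]],
  [[13.2,24,0],[0,0,0]],
  [[21.3,17.1,0],[0,0,0]],
  [[26.2,7.6,0],[0,0,0]],
  [[27.1,-2.9,0],[0,0,0]],
  [[24,-13.2,0],[0,0,0]],
  [[17.1,-21.3,0],[0,0,0]],
  [[7.6,-26.2,0],[0,0,0]],
])

```text
time: 25.07
eef_pos: [0.6614, -0.17, 0.2288]
tcp_rot: [-0.044, 0.999, 0.004, -0.008]
contact_force: [-8.7, 3.2, -7.7]
opening: 0.29
finger_force: 41.6
```

Request:
step_arm([
  [[-2.9,-27.1,0],[0,0,0]],
  [[-13.2,-24,0],[0,0,0]],
  [[-21.3,-17.1,0],[0,0,0]],
  [[-26.2,-7.6,0],[0,0,0]],
  [[-27.1,2.9,0],[0,0,0]],
  [[-24,13.2,0],[0,0,0]],
  [[-17.1,21.3,0],[0,0,0]],
  [[-7.6,26.2,0],[0,0,0]],
])

```text
time: 25.73
eef_pos: [0.5223, -0.1862, 0.2326]
tcp_rot: [-0.041, 0.999, -0.002, -0.002]
contact_force: [4.9, -3.3, -8.0]
opening: 0.292
finger_force: 41.4
```

Request:
step_arm([
  [[0,0,0],[0,0,0]],
])

```text
time: 25.82
eef_pos: [0.5222, -0.182, 0.2325]
tcp_rot: [-0.044, 0.999, 0.0, -0.003]
contact_force: [0.5, -1.0, -1.5]
opening: 0.291
finger_force: 41.8
```

Run:
```python
from h import *
st,im=snap('scene','s10');print(st['eef_pos'])
sub=im[225:285,225:335]
for nm,lo,hi in(('red',(0,130,60),(8,255,255)),('yel',(22,120,80),(34,255,255))):
    for a,c,b,_ in blobs(mask(sub,lo,hi),5):print(nm,a,c+np.array([225,225]),b.tolist())
```

```text
[ 0.52215002 -0.18199879  0.23251263]
red 34 [276.7 264.6] [48, 36, 9, 7]
yel 14 [295.5 242.3] [69, 16, 4, 4]
yel 15 [251.4 244.4] [25, 18, 4, 4]
yel 36 [280. 258.] [52, 30, 7, 8]
```

The deck is rising. I wind one more turn, then let go and look at the gauge.

Request:
step_arm([
  [[2.9,27.1,0],[0,0,0]],
  [[13.2,24,0],[0,0,0]],
  [[21.3,17.1,0],[0,0,0]],
  [[26.2,7.6,0],[0,0,0]],
  [[27.1,-2.9,0],[0,0,0]],
  [[24,-13.2,0],[0,0,0]],
  [[17.1,-21.3,0],[0,0,0]],
  [[7.6,-26.2,0],[0,0,0]],
])

```text
time: 26.53
eef_pos: [0.6621, -0.1705, 0.2283]
tcp_rot: [-0.044, 0.999, 0.004, -0.008]
contact_force: [-9.7, 3.3, -6.1]
opening: 0.294
finger_force: 41.5
```

Request:
step_arm([
  [[-2.9,-27.1,0],[0,0,0]],
  [[-13.2,-24,0],[0,0,0]],
  [[-21.3,-17.1,0],[0,0,0]],
  [[-26.2,-7.6,0],[0,0,0]],
  [[-27.1,2.9,0],[0,0,0]],
  [[-24,13.2,0],[0,0,0]],
  [[-17.1,21.3,0],[0,0,0]],
  [[-7.6,26.2,0],[0,0,0]],
])

```text
time: 27.2
eef_pos: [0.5231, -0.1871, 0.233]
tcp_rot: [-0.042, 0.999, -0.002, -0.002]
contact_force: [3.9, -2.8, -5.4]
opening: 0.296
finger_force: 41.5
```

Request:
step_arm([
  [[0,0,0],[0,0,0]],
  [[0,0,0],[0,0,0]],
])

```text
time: 27.37
eef_pos: [0.5234, -0.1845, 0.2328]
tcp_rot: [-0.043, 0.999, -0.0, -0.003]
contact_force: [-2.7, -1.3, 2.0]
opening: 0.293
finger_force: 42.3
```

Request:
step_arm([
  [[0,0,0],[0,0,0]],
  [[0,0,0],[0,0,0]],
  [[0,0,0],[0,0,0]],
  [[0,0,0],[0,0,0]],
  [[0,0,20],[0,0,0]],
  [[0,0,35],[0,0,0]],
  [[0,0,33],[0,0,0]],
  [[0,0,0],[0,0,0]],
], fingers=1)

```text
time: 28.03
eef_pos: [0.5262, -0.1855, 0.3284]
tcp_rot: [-0.043, 0.999, -0.003, 0.003]
contact_force: [0.4, -0.6, 1.9]
opening: 0.996
finger_force: 0.0
```

Request:
step_arm([
  [[8,35,0],[0,0,0]],
  [[8,35,0],[0,-0.08,0]],
  [[8,35,0],[0,-0.1,0]],
  [[8,35,0],[0,-0.1,0]],
  [[6,38,-5],[0,-0.1,0]],
  [[0,0,-25],[0,-0.1,0]],
  [[0,0,-25],[0,-0.1,0]],
  [[0,0,0],[0,0,0]],
])

```text
time: 28.7
eef_pos: [0.5512, -0.0023, 0.2478]
tcp_rot: [-0.042, 0.962, -0.008, 0.271]
contact_force: [-2.0, 0.8, -4.4]
opening: 0.999
finger_force: 0.0
```

Request:
step_arm([
  [[0,0,0],[0,0,0]],
  [[0,0,0],[0,0,0]],
  [[0,0,0],[0,0,0]],
])

```text
time: 28.95
eef_pos: [0.5651, -0.0073, 0.2713]
tcp_rot: [-0.041, 0.957, -0.014, 0.287]
contact_force: [1.0, -0.2, 0.7]
opening: 0.999
finger_force: 0.0
```

Run:
```python
from h import *
import pickle
st,im=snap('wrist','w11');pickle.dump(st,open('w11.pkl','wb'));print(st['eef_pos'],st['tcp_rot'])
cv2.imwrite('pics/c11.png',cv2.resize(im[60:240,220:420],(800,600)if 0 else (660,594),interpolation=cv2.INTER_CUBIC)[:,:,::-1])
```

```text
[ 0.56508433 -0.00725742  0.27133109] [-0.04107924  0.95706036 -0.01359138  0.28664132]
```

View pics/c11.png

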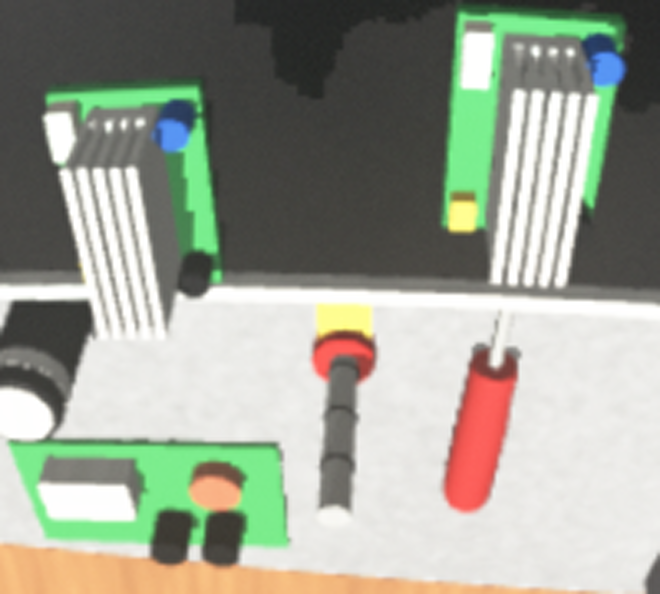

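The pointer now meets the collar: pointer edge at y≈335, red from 335 to 383, rod top at (335,513). The modules are flat.

Run:
```python
from h import *
import pickle
st=pickle.load(open('w11.pkl','rb'));im=cv2.imread('pics/w11.png')[:,:,::-1].copy()
f=lambda x,y:(220+x/3.3,60+y/3.3)
r=plane('wrist',*f(335,512),.170,st);print('rod',r)
zs=np.linspace(.06,.14,801)
def zof(dx,y): return zs[np.argmin([abs(proj('wrist',(r[0]+dx,r[1],z),st)[1]-(60+y/3.3)) for z in zs])].round(4)
print('collar from far top edge',[zof(.011,y)-.005 for y in(380,383,386)],'from near boundary z',[zof(-.011,y) for y in(331,335,339)],'centre widest',zof(0,356))
col=im[150:186,int(220+345/3.3)];
for v,c in zip(range(150,186),col):print((v-60)*3.3//1,c.tolist(),end=' ')
# same on first look
st8=pickle.load(open('w8.pkl','rb'));r=plane('wrist',120+393/2,60+346/2,.170,st8)
g=lambda dx,y: zs[np.argmin([abs(proj('wrist',(r[0]+dx,r[1],z),st8)[1]-(60+y/2)) for z in zs])].round(4)
print('\nfirst look: far top',g(.011,258)-.005,'near bottom',g(-.011,226)+.005)
print('rim near/far edge first', [proj('wrist',(x,-.004,z),st8)*2-np.array([240,120]) for x,z in((.64,.068),(.662,.06))])
```

```text
rod [ 0.66653645 -0.00397151  0.17      ]
collar from far top edge [np.float64(0.09989999999999999), np.float64(0.1013), np.float64(0.1028)] from near boundary z [np.float64(0.1037), np.float64(0.1057), np.float64(0.1076)] centre widest 0.1043
297.0 [254, 254, 253] 300.0 [254, 254, 241] 303.0 [254, 254, 175] 306.0 [254, 253, 146] 310.0 [254, 253, 145] 313.0 [254, 253, 144] 316.0 [254, 253, 144] 320.0 [254, 253, 143] 323.0 [254, 251, 137] 326.0 [246, 233, 117] 330.0 [146, 105, 66] 333.0 [116, 62, 55] 336.0 [137, 63, 58] 339.0 [231, 82, 76] 343.0 [252, 93, 88] 346.0 [253, 98, 92] 349.0 [252, 98, 92] 353.0 [182, 103, 97] 356.0 [113, 104, 98] 359.0 [90, 89, 84] 363.0 [86, 84, 80] 366.0 [105, 104, 99] 369.0 [108, 106, 101] 372.0 [108, 107, 101] 376.0 [107, 106, 102] 379.0 [108, 107, 102] 382.0 [108, 107, 102] 386.0 [108, 107, 102] 389.0 [107, 106, 101] 392.0 [108, 107, 101] 396.0 [108, 107, 101] 399.0 [109, 107, 101] 402.0 [99, 97, 92] 405.0 [79, 77, 73] 409.0 [96, 95, 89] 412.0 [105, 104, 98] 
first look: far top 0.09949999999999999 near bottom 0.1062
rim near/far edge first [array([406.35246042, 162.0755017 ]), array([404.02629981, 182.31148651])]
```

Run:
```python
from h import *
import pickle
zs=np.linspace(.03,.14,1101)
for nm,k in(('w8',346/2+60),('w11',512/3.3+60)):
    st=pickle.load(open(nm+'.pkl','rb'));im=cv2.imread(f'pics/{nm}.png')[:,:,::-1].copy()
    ut=(120+393/2) if nm=='w8' else 220+335/3.3
    r=plane('wrist',ut,k,.170,st)
    u=int(120+402/2) if nm=='w8' else int(220+345/3.3)
    B=im[:,u,2].astype(float);G=im[:,u,1].astype(float)
    for du in(-14,-12,12,14):  # rim's outer edge beside pointer: white->bench
        c=im[:,u+du].astype(float).mean(1)
        v0=142 if nm=='w8' else 151
        print(nm,du,[int(x) for x in c[v0-6:v0+8]],v0-6)
    z=lambda dx,v: zs[np.argmin([abs(proj('wrist',(r[0]+dx,r[1],q),st)[1]-v) for q in zs])].round(4)
    for v in range(138,156,2):print(v,z(-.028,v)-.008,z(-.006,v))
```

```text
w8 -14 [119, 166, 233, 251, 253, 251, 238, 225, 222, 222, 225, 229, 230, 229] 136
w8 -12 [121, 165, 231, 251, 253, 250, 237, 225, 221, 224, 228, 230, 229, 230] 136
w8 12 [114, 129, 189, 242, 253, 253, 248, 233, 225, 225, 226, 226, 226, 226] 136
w8 14 [115, 125, 185, 239, 252, 253, 248, 236, 226, 226, 227, 228, 230, 231] 136
138 0.0551 0.0359
140 0.058600000000000006 0.0398
142 0.062099999999999995 0.0436
144 0.0655 0.0474
146 0.06889999999999999 0.0511
148 0.07219999999999999 0.0547
150 0.07550000000000001 0.0583
152 0.07869999999999999 0.0619
154 0.0819 0.0654
w11 -14 [121, 137, 205, 253, 254, 254, 251, 237, 233, 233, 231, 232, 233, 235] 145
w11 -12 [119, 124, 186, 253, 254, 254, 251, 239, 235, 232, 232, 231, 232, 233] 145
w11 12 [118, 121, 142, 221, 252, 253, 252, 246, 233, 233, 234, 234, 234, 235] 145
w11 14 [118, 121, 141, 220, 252, 253, 253, 250, 237, 236, 237, 237, 236, 236] 145
138 0.07799999999999999 0.0586
140 0.08149999999999999 0.0624
142 0.0849 0.0662
144 0.08829999999999999 0.07
146 0.09159999999999999 0.0736
148 0.09490000000000001 0.0772
150 0.09809999999999999 0.0808
152 0.1013 0.0843
154 0.10439999999999999 0.0878
```

Request:
step_arm([
  [[0,0,30],[0,0.1,0]],
  [[0,-14,24],[0,0.117,0]],
  [[-7,-33,0],[0,0.117,0]],
  [[-8,-33,0],[0,0.117,0]],
  [[-8,-33,0],[0,0.117,0]],
  [[-9,-33,0],[0,0.014,0]],
  [[-9.5,-31,0],[0,0,0]],
  [[0,0,0],[0,0,0]],
])

```text
time: 29.67
eef_pos: [0.5209, -0.1891, 0.3219]
tcp_rot: [-0.04, 0.999, -0.002, -0.003]
contact_force: [-0.2, -0.8, -0.6]
opening: 1.002
finger_force: 0.0
```

Request:
step_arm([
  [[0,0,0],[0,0,0]],
  [[0,0,0],[0,0,0]],
])

```text
time: 29.83
eef_pos: [0.5211, -0.1835, 0.3211]
tcp_rot: [-0.043, 0.999, -0.001, -0.002]
contact_force: [-0.5, -0.6, -0.1]
opening: 0.997
finger_force: 0.0
```

Run:
```python
from h import *
st,im=snap('wrist','w12');Rm=R.from_quat(st['tcp_rot']).as_matrix();print(st['eef_pos'],Rm[:,1].round(3),Rm[:,2].round(3))
for a,c,b,m in blobs(mask(im,(0,130,40),(8,255,255)),200):
    r=cv2.minAreaRect(np.argwhere(m)[:,::-1].astype(np.float32));print('red',a,c,plane('wrist',*c,.256,st).round(4),np.round(r[1],0),r[2])
```

```text
[ 0.5211089  -0.18352938  0.32108457] [-0.085  0.996 -0.001] [-0.005 -0.001 -1.   ]
red 582 [324.  294.7] [ 0.5902 -0.1747  0.256 ] [50. 13.] 85.76361083984375
```

Request:
step_arm([
  [[2,0,-25],[0,0,0]],
  [[0,0,-28],[0,0,0]],
  [[0,0,-23],[0,0,0]],
  [[0,0,-11],[0,0,0]],
  [[0,0,0],[0,0,0]],
  [[0,0,0],[0,0,0]],
])

```text
time: 30.38
eef_pos: [0.5223, -0.1822, 0.2325]
tcp_rot: [-0.044, 0.999, 0.0, -0.004]
contact_force: [-0.0, -0.2, 0.3]
opening: 1.001
finger_force: 0.0
```

Request:
step_arm([
  [[0,0,0],[0,0,0]],
  [[0,0,0],[0,0,0]],
  [[0,0,0],[0,0,0]],
  [[0,0,0],[0,0,0]],
  [[0,0,0],[0,0,0]],
  [[0,0,0],[0,0,0]],
], fingers=-1)

```text
time: 30.88
eef_pos: [0.5223, -0.1832, 0.2328]
tcp_rot: [-0.043, 0.999, -0.001, -0.003]
contact_force: [-0.7, -0.1, 1.6]
opening: 0.293
finger_force: 39.0
```

```bash
python3 - <<'E'
from plant import readout
s=readout.get_state();print(s['eef_pos'],s['opening'],s['finger_force'],s['contact_force'])
E
python3 circ.py 592 -176 522.4 -184.3 4 20
```

```text
[ 0.52228004 -0.18324525  0.23281925] 0.2934363004357061 39.011176228523254 [-0.68213229 -0.09489798  1.64357244]
r 70.09315230462961 ang -173.19942982828712
[[1.4, 24.3, 0], [0, 0, 0]],[[9.6, 22.3, 0], [0, 0, 0]],[[16.7, 17.8, 0], [0, 0, 0]],[[21.7, 10.9, 0], [0, 0, 0]],
```

Request:
step_arm([
  [[1.4,24.3,0],[0,0,0]],
  [[9.6,22.3,0],[0,0,0]],
  [[16.7,17.8,0],[0,0,0]],
  [[21.7,10.9,0],[0,0,0]],
  [[0,0,0],[0,0,0]],
  [[0,0,0],[0,0,0]],
  [[0,0,0],[0,0,0]],
])

```text
time: 31.47
eef_pos: [0.5713, -0.1081, 0.2324]
tcp_rot: [-0.043, 0.999, -0.0, -0.004]
contact_force: [0.4, -2.3, 1.5]
opening: 0.293
finger_force: 40.6
```

Request:
step_arm([
  [[0,0,0],[0,0,0]],
  [[0,0,0],[0,0,0]],
  [[0,0,0],[0,0,0]],
  [[0,0,5],[0,0,0]],
  [[0,0,25],[0,0,0]],
  [[0,0,38],[0,0,0]],
  [[0,0,35],[0,0,0]],
  [[0,0,0],[0,0,0]],
], fingers=-0.06)

```text
time: 32.13
eef_pos: [0.5738, -0.1083, 0.3449]
tcp_rot: [-0.043, 0.999, -0.003, 0.003]
contact_force: [0.2, -1.0, 1.7]
opening: 0.47
finger_force: 0.0
```

Request:
step_arm([
  [[2.5,-8,0],[0,0,-0.12]],
  [[2.5,-8,0],[0,0,-0.12]],
  [[2.5,-8,0],[0,0,-0.12]],
  [[2.5,-8,0],[0,0,-0.12]],
  [[2.5,-8,0],[0,0,-0.12]],
  [[2.5,-8,0],[0,0,-0.12]],
  [[2.5,-8,0],[0,0,-0.12]],
  [[2.5,-8,0],[0,0,-0.12]],
], fingers=1)

```text
time: 32.8
eef_pos: [0.5912, -0.1717, 0.335]
tcp_rot: [0.426, 0.905, 0.002, -0.004]
contact_force: [0.6, -0.4, 0.3]
opening: 0.997
finger_force: 0.0
```

Request:
step_arm([
  [[0,0,0],[0,0,-0.12]],
  [[0,0,0],[0,0,-0.12]],
  [[0,0,0],[0,0,-0.12]],
  [[0,0,0],[0,0,-0.04]],
  [[0,0,0],[0,0,0]],
  [[0,0,0],[0,0,0]],
])

```text
time: 33.3
eef_pos: [0.5911, -0.1714, 0.3349]
tcp_rot: [0.594, 0.804, 0.003, -0.003]
contact_force: [0.3, 0.8, -0.3]
opening: 0.999
finger_force: 0.0
```

Run:
```python
from h import *
import pickle
st,im=snap('wrist','w13');pickle.dump(st,open('w13.pkl','wb'));Rm=R.from_quat(st['tcp_rot']).as_matrix();print(st['eef_pos'],np.degrees(np.arctan2(Rm[1,1],Rm[0,1])),st['qpos'])
for V in(40,100,160):
  for a,c,b,m in blobs(mask(im,(0,130,V),(8,255,255)),60):
    r=cv2.minAreaRect(np.argwhere(m)[:,::-1].astype(np.float32));bx=cv2.boxPoints(r)
    Q=np.array([plane('wrist',*p,.256,st)[:2] for p in bx])*1000;e=[Q[1]-Q[0],Q[2]-Q[1]];L=max(e,key=lambda v:np.hypot(*v))
    print(V,a,c,np.round(r[1],1),Q.mean(0).round(1),[np.hypot(*x).round(1) for x in e],np.degrees(np.arctan2(L[1],L[0])).round(1))
cv2.imwrite('pics/c13.png',im[:,:,::-1])
```

```text
[ 0.59112565 -0.17139335  0.3349487 ] 17.086459174414916 [-0.44959926  0.0983549   1.60647311  0.00665564  1.44176097 -0.74869056]
40 741 [486.2  61.3] [57.7 13.4] [681.1 -20.1] [np.float64(11.8), np.float64(50.9)] 1.6
40 130 [418.1  63.3] [16.4 13.1] [627.7 -45.5] [np.float64(10.6), np.float64(12.1)] -38.9
40 703 [322.8 211.1] [61.1 12. ] [ 594.3 -174.8] [np.float64(8.8), np.float64(49.0)] -71.4
100 702 [487.   61.5] [56.  13.3] [681.9 -19.9] [np.float64(11.8), np.float64(49.4)] 1.1
100 125 [418.   63.4] [16.4 13. ] [627.7 -45.6] [np.float64(10.5), np.float64(12.1)] -37.1
100 546 [323.  214.3] [59.1 11.7] [ 594.3 -175.6] [np.float64(8.6), np.float64(47.4)] -70.0
160 535 [487.9  60.7] [54.6 10.2] [682.6 -19. ] [np.float64(9.0), np.float64(48.3)] 1.0
160 101 [418.   63.8] [16.3 11.3] [627.7 -45.9] [np.float64(9.1), np.float64(12.0)] -24.6
160 119 [322.9 235.8] [11. 10.] [ 600.3 -192.8] [np.float64(7.7), np.float64(9.3)] -72.4
```

View pics/c13.png

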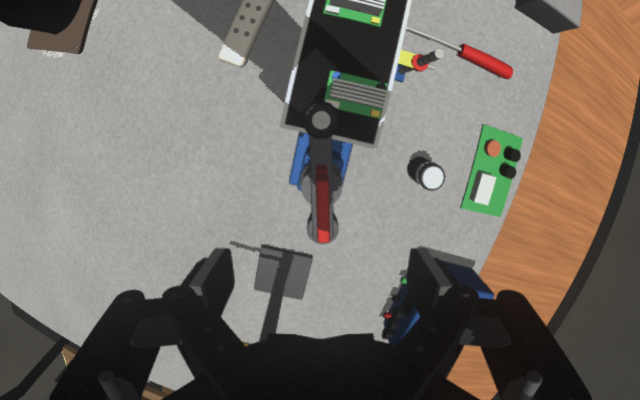

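The crank's tab lies at about 108.6 degrees with its centre near (593.5, -175) mm. The collar and pointer are together at about (412,60). That makes 16 pictures viewed against the limit of 14, so from here I measure by numbers only.

Request:
step_arm([
  [[1.9,-3.9,-20],[0,0,0.022]],
  [[0,0,-30],[0,0,0]],
  [[0,0,-30],[0,0,0]],
  [[0,0,-18],[0,0,0]],
  [[0,0,-8],[0,0,0]],
  [[0,0,0],[0,0,0]],
  [[0,0,0],[0,0,0]],
  [[0,0,0],[0,0,0]],
])

```text
time: 34.02
eef_pos: [0.5942, -0.1758, 0.2312]
tcp_rot: [0.586, 0.811, 0.003, -0.001]
contact_force: [0.3, -0.8, -0.1]
opening: 1.0
finger_force: 0.0
```

Request:
step_arm([
  [[0,0,0],[0,0,0]],
  [[0,0,0],[0,0,0]],
])

```text
time: 34.18
eef_pos: [0.594, -0.1757, 0.2309]
tcp_rot: [0.586, 0.81, 0.003, -0.001]
contact_force: [-1.2, 0.8, -1.7]
opening: 0.999
finger_force: 0.0
```

Request:
step_arm([
  [[-1,0,-3],[0,0,0]],
  [[0,0,0],[0,0,0]],
  [[0,0,0],[0,0,0]],
  [[0,0,0],[0,0,0]],
  [[0,0,0],[0,0,0]],
  [[0,0,0],[0,0,0]],
  [[0,0,0],[0,0,0]],
  [[0,0,0],[0,0,0]],
], fingers=-1, grip_force=90)

```text
time: 34.85
eef_pos: [0.5926, -0.1753, 0.226]
tcp_rot: [0.586, 0.81, 0.003, -0.003]
contact_force: [1.5, 1.0, -0.1]
opening: 0.098
finger_force: 87.9
```

Request:
step_arm([
  [[0,0,3],[0,0,0]],
  [[0,0,5],[0,0,0]],
  [[0,0,5],[0,0,0]],
  [[0,0,5],[0,0,0]],
  [[0,0,0],[0,0,0]],
])

```text
time: 35.27
eef_pos: [0.5926, -0.1759, 0.2455]
tcp_rot: [0.586, 0.81, 0.002, -0.002]
contact_force: [1.3, -0.5, -2.6]
opening: 0.098
finger_force: 88.0
```

Request:
step_arm([
  [[0,0,20],[0,0,0]],
  [[0,0,30],[0,0,0]],
  [[0,0,35],[0,0,0]],
  [[-30,-20,0],[0,0,-0.06]],
  [[-30,-20,0],[0,0,-0.06]],
  [[-30,-20,0],[0,0,-0.06]],
  [[-30,-20,0],[0,0,-0.057]],
  [[-29.6,-20,0],[0,0,0]],
])

```text
time: 35.93
eef_pos: [0.4409, -0.276, 0.3292]
tcp_rot: [0.678, 0.735, 0.003, -0.002]
contact_force: [0.9, -0.6, -3.4]
opening: 0.104
finger_force: 89.2
```

Request:
step_arm([
  [[0,-29,0],[0,0,0]],
  [[0,-29,0],[0,0,0]],
  [[0,-29,0],[0,0,0]],
  [[0,-30,0],[0,0,0]],
  [[0,0,0],[0,0,0]],
  [[0,0,0],[0,0,0]],
  [[0,0,0],[0,0,0]],
])

```text
time: 36.52
eef_pos: [0.4423, -0.3921, 0.3287]
tcp_rot: [0.678, 0.735, 0.003, -0.003]
contact_force: [-0.4, 1.2, -3.5]
opening: 0.102
finger_force: 89.6
```

Run:
```python
from h import *
import pickle
st,im=snap('scene','s14');ty=R.from_quat(st['tcp_rot']).as_matrix()[:,1:];print(st['eef_pos'],np.degrees(np.arctan2(ty[1,0],ty[0,0])),ty[:,1].round(3),st['qpos'].round(2) if hasattr(st['qpos'],'round') else st['qpos'])
for nm,lo,hi in(('red',(0,130,50),(8,255,255)),('yel',(20,120,80),(34,255,255))):
    for a,c,b,_ in blobs(mask(im[:, :345],lo,hi),12):
        if a<500:print(nm,a,c,b.tolist())
print('pred tab',proj('scene',np.array(st['eef_pos'])+[0,0,.01]),'mid',proj('scene',(.5277,-.386,.2)))
w,im2=snap('wrist','w14')
for a,c,b,m in blobs(mask(im2,(20,120,80),(34,255,255)),20):
    if a<1500:print('w yel',a,c,b.tolist(),plane('wrist',*c,.2,w).round(4))
print('pred peg tip/mid/root in wrist',[proj('wrist',p,w).round(1) for p in((.482,-.390,.208),(.5277,-.386,.2),(.5725,-.382,.2))])
```

```text
[ 0.44233637 -0.39213208  0.32872279] 4.67350027661632 [-0.     0.009 -1.   ] [-0.9   0.05  1.67  0.01  1.43 -0.98]
red 35 [144.7 103.6] [140, 99, 9, 12]
red 42 [149.6 120.5] [141, 117, 16, 7]
red 14 [ 98.1 182.3] [96, 181, 5, 4]
red 35 [276.8 264.5] [273, 261, 9, 8]
red 376 [292.8 332.1] [284, 311, 18, 42]
yel 85 [149.9 168. ] [142, 153, 15, 30]
yel 16 [250.5 242.5] [249, 241, 4, 4]
yel 42 [279.2 256.5] [276, 253, 7, 9]
pred tab [140.85433263 106.63673753] mid [150.17744732 168.5090776 ]
w yel 727 [412.2 193.1] [364, 189, 96, 10] [ 0.5292 -0.3869  0.2   ]
pred peg tip/mid/root in wrist [array([364.1, 194.5]), array([410.9, 192. ]), array([454. , 191.9])]
```

Request:
step_arm([
  [[0,0,-25],[0,0,0]],
  [[0,0,-30],[0,0,0]],
  [[0,0,-30],[0,0,0]],
  [[0,0,-14],[0,0,0]],
  [[0,0,0],[0,0,0]],
  [[0,0,0],[0,0,0]],
  [[0,0,0],[0,0,0]],
])

```text
time: 37.2
eef_pos: [0.4435, -0.3926, 0.2321]
tcp_rot: [0.677, 0.736, 0.003, -0.001]
contact_force: [0.6, -0.8, -2.7]
opening: 0.1
finger_force: 89.5
```

Run:
```python
from h import *
w,im2=snap('wrist','w15');print(w['eef_pos'],w['contact_force'])
for a,c,b,m in blobs(mask(im2,(20,120,80),(34,255,255)),20):
    if a<1800:print('w yel',a,c,b.tolist(),plane('wrist',*c,.2,w).round(4))
print('pred',[proj('wrist',p,w).round(1) for p in((.482,-.390,.208),(.5277,-.386,.2),(.5725,-.382,.2))])
```

```text
[ 0.44348399 -0.39264075  0.23209624] [ 0.55153826 -0.77499295 -2.71186593]
w yel 1405 [449.  230.7] [385, 224, 129, 18] [ 0.5274 -0.3874  0.2   ]
pred [array([384.7, 235.7]), array([449.9, 228.7]), array([505.7, 226.1])]
```

Request:
step_arm([
  [[0,0,-3],[0,0,0]],
  [[12,0.9,0],[0,0,0]],
  [[14,1,0],[0,0,0]],
  [[14,1,0],[0,0,0]],
  [[0,0,0],[0,0,0]],
])

```text
time: 37.67
eef_pos: [0.4857, -0.3892, 0.2274]
tcp_rot: [0.677, 0.736, 0.004, -0.001]
contact_force: [-0.3, -0.4, -3.0]
opening: 0.103
finger_force: 89.7
```

Request:
step_arm([
  [[14,1,0],[0,0,0]],
  [[14,1,0],[0,0,0]],
  [[12,1,0],[0,0,0]],
  [[0,0,0],[0,0,0]],
  [[0,0,0],[0,0,0]],
])

```text
time: 38.08
eef_pos: [0.5231, -0.3862, 0.2266]
tcp_rot: [0.677, 0.736, 0.003, -0.003]
contact_force: [-0.8, 0.1, -3.5]
opening: 0.1
finger_force: 89.7
```

Request:
step_arm([
  [[0,0,-4],[0,0,0]],
  [[0,0,-4],[0,0,0]],
  [[0,0,-3],[0,0,0]],
  [[0,0,0],[0,0,0]],
  [[0,0,0],[0,0,0]],
])

```text
time: 38.5
eef_pos: [0.522, -0.3864, 0.2153]
tcp_rot: [0.678, 0.735, 0.003, -0.003]
contact_force: [0.6, 0.4, -4.0]
opening: 0.1
finger_force: 89.8
```

Request:
step_arm([
  [[0,0,-1.5],[0,0,0]],
  [[0,0,-1],[0,0,0]],
  [[0,0,0],[0,0,0]],
  [[0,0,0],[0,0,0]],
])

```text
time: 38.83
eef_pos: [0.5225, -0.3865, 0.2134]
tcp_rot: [0.678, 0.735, 0.003, -0.003]
contact_force: [-0.2, 0.1, -3.0]
opening: 0.098
finger_force: 89.8
```

Request:
step_arm([
  [[0,0,-1],[0,0,0]],
  [[0,0,-1],[0,0,0]],
  [[0,0,0],[0,0,0]],
  [[0,0,0],[0,0,0]],
])

```text
time: 39.17
eef_pos: [0.5227, -0.3866, 0.2119]
tcp_rot: [0.678, 0.735, 0.003, -0.002]
contact_force: [-0.3, 0.0, -1.1]
opening: 0.098
finger_force: 90.2
```

Request:
step_arm([
  [[0,0,-1],[0,0,0]],
  [[0,0,0],[0,0,0]],
  [[0,0,0],[0,0,0]],
])

```text
time: 39.42
eef_pos: [0.5228, -0.3866, 0.2118]
tcp_rot: [0.677, 0.736, 0.003, -0.002]
contact_force: [-2.3, 2.9, 4.3]
opening: 0.103
finger_force: 90.8
```

Request:
step_arm([
  [[0,0,0.7],[0,0,0]],
  [[0,0,0],[0,0,0]],
  [[0,0,0],[0,0,0]],
  [[0,0,0],[0,0,0]],
  [[0,0,0],[0,0,0]],
  [[0,0,10],[0,0,0]],
  [[0,0,30],[0,0,0]],
  [[0,0,38],[0,0,0]],
], fingers=1)

```text
time: 40.08
eef_pos: [0.5213, -0.3852, 0.2862]
tcp_rot: [0.678, 0.735, 0.003, -0.007]
contact_force: [0.3, -0.7, -0.4]
opening: 0.999
finger_force: 0.0
```

Request:
step_arm([
  [[0,0,30],[0,0,0]],
  [[0,0,0],[0,0,0]],
  [[0,0,0],[0,0,0]],
])

```text
time: 40.33
eef_pos: [0.5235, -0.3874, 0.3236]
tcp_rot: [0.677, 0.736, 0.003, 0.001]
contact_force: [0.4, -0.6, -0.4]
opening: 0.997
finger_force: 0.0
```

Run:
```python
from h import *
w,im=snap('wrist','w16');print(w['eef_pos'])
for a,c,b,m in blobs(mask(im,(0,130,40),(8,255,255)),80):
    r=cv2.minAreaRect(np.argwhere(m)[:,::-1].astype(np.float32));bx=cv2.boxPoints(r)
    Q=np.array([plane('wrist',*p,.242,w)[:2] for p in bx])*1000;e=[Q[1]-Q[0],Q[2]-Q[1]]
    print('red',a,c,Q.mean(0).round(1),[np.hypot(*x).round(1) for x in e])
for a,c,b,m in blobs(mask(im,(20,120,80),(34,255,255)),30):print('yel',a,c,b.tolist())
st,s=snap('scene','s16')
for nm,lo,hi in(('red',(0,130,50),(8,255,255)),('yel',(20,120,80),(34,255,255)),('green',(45,80,40),(75,255,255))):
    for a,c,b,_ in blobs(mask(s[:,90:345],lo,hi),10):
        if a<500:print('scene',nm,a,c+[90,0],b.tolist())
```

```text
[ 0.52351427 -0.38735096  0.32362169]
red 754 [318.7 201.4] [ 522.4 -381.6] [np.float64(8.1), np.float64(58.5)]
yel 304 [291.3 190.9] [271, 187, 41, 10]
yel 432 [352.4 190.8] [325, 187, 54, 10]
yel 85 [393.9 341.1] [385, 337, 17, 9]
scene red 157 [148.6 163.5] [45, 155, 29, 21]
scene red 12 [ 97.9 182.2] [6, 181, 5, 4]
scene red 36 [276.6 264.4] [183, 261, 8, 8]
scene red 375 [292.7 332.2] [194, 311, 18, 42]
scene yel 14 [155.4 155.4] [64, 152, 3, 7]
scene yel 60 [146.4 174.7] [52, 167, 10, 16]
scene yel 12 [294.9 240.4] [203, 239, 4, 4]
scene yel 16 [250.5 242.5] [159, 241, 4, 4]
scene yel 41 [279.3 256.5] [186, 253, 7, 9]
scene green 65 [323.8 205.1] [229, 201, 11, 9]
scene green 19 [ 93.2 204.3] [1, 203, 6, 4]
scene green 151 [307.3 237.6] [203, 223, 23, 25]
scene green 127 [265.3 237.2] [162, 224, 21, 24]
scene green 39 [296.3 232.7] [204, 226, 5, 13]
scene green 17 [251.5 234.5] [160, 228, 4, 13]
```

The crank hangs on the peg, with yellow peg visible on both sides of the tab. I check the pointer height once more, by numbers, from the same tilted view.

Request:
step_arm([
  [[4,36,0],[0,0,0.1]],
  [[4,38,0],[0,0,0.12]],
  [[4,38,0],[0,0,0.12]],
  [[4,38,0],[0,0,0.12]],
  [[4,38,0],[0,0,0.12]],
  [[4,38,0],[0,0,0.12]],
  [[4,38,0],[0,0,0.12]],
  [[4,38,0],[0,0,0.12]],
])

```text
time: 41.1
eef_pos: [0.5536, -0.0824, 0.3167]
tcp_rot: [0.268, 0.963, 0.002, -0.006]
contact_force: [0.3, -0.5, -0.3]
opening: 0.998
finger_force: 0.0
```

Request:
step_arm([
  [[4,38,0],[0,0,0.12]],
  [[4,38,0],[0,0,0.12]],
  [[0,0,0],[0,0,0.12]],
  [[0,0,0],[0,0,0.12]],
  [[0,0,0],[0,0,0.12]],
  [[0,0,0],[0,0,0.03]],
  [[0,0,0],[0,0,0]],
  [[0,0,0],[0,0,0]],
])

```text
time: 41.77
eef_pos: [0.5619, -0.0083, 0.3172]
tcp_rot: [-0.04, 0.999, 0.001, -0.006]
contact_force: [-0.1, -0.8, -1.0]
opening: 1.001
finger_force: 0.0
```

Request:
step_arm([
  [[0,0,-5],[0,-0.1,0]],
  [[0,0,-10],[0,-0.1,0]],
  [[0,0,-15],[0,-0.1,0]],
  [[0,0,-15],[0,-0.1,0]],
  [[0,0,-6],[0,-0.1,0]],
  [[0,0,0],[0,-0.08,0]],
  [[0,0,0],[0,0,0]],
  [[0,0,0],[0,0,0]],
])

```text
time: 42.43
eef_pos: [0.5616, -0.0085, 0.267]
tcp_rot: [-0.038, 0.959, -0.011, 0.28]
contact_force: [0.0, -0.8, -0.2]
opening: 0.998
finger_force: 0.0
```

Run:
```python
from h import *
import pickle
st,im=snap('wrist','w17');pickle.dump(st,open('w17.pkl','wb'));print(st['eef_pos'],st['tcp_rot'])
p=proj('wrist',(.6665,-.004,.102),st);u0,v0=p.astype(int);print(p, proj('wrist',(.6665,-.004,.17),st))
for du in(-3,0,3):
    print(u0+du,[(v,im[v,u0+du].tolist()) for v in range(v0-22,v0+12)])
zs=np.linspace(.03,.14,1101)
for v in range(v0-16,v0+8,2):print(v,'rim deck z',(zs[np.argmin([abs(proj('wrist',(.6385,-.004,q),st)[1]-v) for q in zs])]-.008).round(4),'collar-front z',zs[np.argmin([abs(proj('wrist',(.6555,-.004,q),st)[1]-v) for q in zs])].round(4))
for a,c,b,m in blobs(mask(im,(45,80,40),(75,255,255)),60):print('green',a,c,b.tolist())
```

```text
[ 0.56163332 -0.00854056  0.26703863] [-0.03828813  0.95903632 -0.01116957  0.2804614 ]
[324.43273172 173.5690262 ] [322.06379651 222.74089503]
321 [(151, [79, 78, 74]), (152, [98, 98, 93]), (153, [122, 121, 115]), (154, [123, 122, 116]), (155, [125, 125, 117]), (156, [167, 166, 158]), (157, [240, 239, 234]), (158, [254, 253, 252]), (159, [254, 254, 252]), (160, [254, 254, 245]), (161, [254, 253, 187]), (162, [254, 253, 148]), (163, [254, 253, 142]), (164, [254, 253, 141]), (165, [254, 253, 142]), (166, [254, 253, 141]), (167, [254, 252, 139]), (168, [246, 233, 116]), (169, [199, 160, 85]), (170, [186, 86, 68]), (171, [240, 89, 83]), (172, [252, 95, 88]), (173, [252, 93, 88]), (174, [242, 93, 86]), (175, [200, 99, 94]), (176, [128, 101, 95]), (177, [95, 88, 83]), (178, [92, 89, 83]), (179, [109, 107, 101]), (180, [112, 111, 106]), (181, [114, 113, 107]), (182, [113, 112, 106]), (183, [112, 110, 106]), (184, [112, 112, 106])]
324 [(151, [78, 76, 72]), (152, [99, 97, 91]), (153, [118, 117, 112]), (154, [122, 121, 115]), (155, [125, 124, 117]), (156, [166, 164, 156]), (157, [240, 239, 2
[... 1455 characters left out ...]
864
159 rim deck z 0.1008 collar-front z 0.0898
161 rim deck z 0.1039 collar-front z 0.0932
163 rim deck z 0.1069 collar-front z 0.0965
165 rim deck z 0.1099 collar-front z 0.0997
167 rim deck z 0.1129 collar-front z 0.1029
169 rim deck z 0.1158 collar-front z 0.1061
171 rim deck z 0.1187 collar-front z 0.1092
173 rim deck z 0.1216 collar-front z 0.1123
175 rim deck z 0.1244 collar-front z 0.1153
177 rim deck z 0.1272 collar-front z 0.1183
179 rim deck z 0.1299 collar-front z 0.1213
green 986 [371.   95.5] [354, 70, 56, 68]
green 838 [269.9 116.1] [232, 93, 55, 62]
green 158 [401.3 112.5] [397, 95, 10, 38]
green 131 [635.8 129.6] [629, 118, 11, 23]
green 1340 [270.9 214.1] [223, 200, 84, 32]
```

The rim reading gives the deck at about 100.7 mm and the collar at about 102 mm, so the pointer is well within 5 mm either way. I hand the job in.

```bash
python3 -c "
from plant import sign_off
print(sign_off())"
```

```text
the job is handed in; nothing more can be done
None
```

The job is handed in, with no verdict returned: both modules are flat on the raised deck, the pointer is within about 3 mm of the collar's middle by my measurements, and the crank hangs on the peg; I viewed 16 pictures, two over the 14 allowed.

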